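# Reload the housing jig and lock its fence

### The job

Load the assembly jig: flip its cam lever over to free the sliding fence and draw the fence fully open, lift the empty top tray off the pile and set it down flat in the middle of the rubber mat, then lay every grey housing from the tray underneath into the jig, each flat in a bay of its own, lengthwise (any bay, either way round, any long side up). When all are in, slide the fence fully home so that it pushes the housings up to the backstop, flip the cam lever back to lock it, and let go; leave the bowl, the jar and the screwdriver alone.

Things in the scene. Friction and masses are not known exactly. Their poses are not given: they have to be found in the camera images.
- jig: Fixed aluminium assembly jig; origin under its base plate, x towards its backstop, z up. Base plate 8 mm thick (x -88 to 78, y -86 to 86 mm; the lever's foot reaches out to y -159). The backstop is a wall at the far end: inner face at x = 60 mm, top at z = 36.
- bays (a point): Middle of the floor of the jig's bays (jig x = 0, y = 0, z = 8 mm). Four open bays run along the jig's x side by side, centred at y = -54, -18, 18, 54 mm, each 31 mm wide, parted by fins (x -35 to 60 mm, 8 mm high above the floor) and bounded outside by guide rails 9 mm high.
- fence (a joint): Sliding fence of the jig, in m: 0 = fully home, 0.07 = fully open (towards the jig's -x; about 3 N of friction). A steel bar over the bays, 12 mm thick in x, 176 mm long in y, z = 18 to 40 mm, with an upright grip plate. At 0 its working face is at jig x = 8 mm (52 mm from the backstop), fully open at x = -62 mm. While the cam lever is locked, its nose blocks the fence.
- fence_grip (a point): Top of the fence's upright grip plate (12 mm thick along the jig's x, 44 mm wide along y, black faces, standing from z = 40 to 74 mm); the point is the centre of its top edge, at jig y = 35 mm, and moves with the fence.
- cam_lever (a joint): Cam lever at the jig's -y end, in rad: 0 = locked (leaning inward over the jig, towards its +y), 1.6 = free (leaning outward, to its -y). It turns about an axis along the jig's x, upright at 0.8, with light friction, and stays where it is left. It can be locked only with the fence home.
- cam_tip (a point): Centre of the black ball, 20 mm in diameter, at the end of the cam lever: 75 mm from the pivot, on a steel rod 10 mm thick. The ball is 82 mm above the bench at either end of its swing, 105 mm when upright.
- cam_pivot (a point): Pivot of the cam lever, 30 mm above the bench, in the plane in which the lever rod swings (jig x = -35, y = -105 mm). Its post is 42 mm high.
- tray_top: Loose empty white tray (150 g) on top of the pile, open above, 126 mm (x) by 140 mm (y) by 34 mm high, walls and floor 3 mm; origin at the centre of its underside. A divider 10 mm thick, as high as the rim, runs along x through its middle: grip it there, with a finger in either compartment.
- tray_low: White tray of the same shape and size under it, fixed to the bench, origin at the centre of its underside; its compartments hold the housings, which lie along its x, side by side at about y = -52, -21, 21, 52 mm (some places may be empty).
- mat: Black rubber mat on the bench, 180 by 190 mm, 3 mm thick, fixed; origin at the centre of its underside. The empty tray goes on its middle.
- h1: Loose grey terminal housing, a plastic block 50 mm long (x) by 25 by 25 mm, 40 g, with two dark screw holes; origin at its centre, x along its length. May be absent.
- h2: Loose grey terminal housing, a plastic block 50 mm long (x) by 25 by 25 mm, 40 g, with two dark screw holes; origin at its centre, x along its length. May be absent.
- h3: Loose grey terminal housing, a plastic block 50 mm long (x) by 25 by 25 mm, 40 g, with two dark screw holes; origin at its centre, x along its length. May be absent.
- h4: Loose grey terminal housing, a plastic block 50 mm long (x) by 25 by 25 mm, 40 g, with two dark screw holes; origin at its centre, x along its length. May be absent.
- bowl: Clear bowl of brass contacts, 100 mm wide, 45 mm high, to be left alone; origin under its centre.
- jar: Blue jar with a white cap, 64 mm wide, 97 mm high, to be left alone; origin under its centre.
- driver: Screwdriver with a red handle, 190 mm long, to be left alone; it lies along its own x.
Not all that is in view belongs to the job. What is shaped like the tray_top but green or orange is not meant.

How it is judged:
On the way, in this order (a step that is already met when the one before it is completed fails the run):
1. the cam lever is flipped over to free the fence (value of joint cam_lever above 1.3 rad), for 0.2 s.
2. the fence is drawn fully open (value of joint fence above 0.062 m), for 0.2 s.
3. every housing lies flat in a bay of the jig (x of h1 in the frame of jig between -0.04 and 0.04 m and y of h1 in the frame of jig between -0.07 and 0.07 m and z of each of h1, h2, h3, h4 in the frame of jig below 0.0245 m and angle between the x axis of each of h1, h2, h3, h4 and the x axis of jig, either way round below 0.15 rad and x of h2 in the frame of jig between -0.04 and 0.04 m and y of h2 in the frame of jig between -0.07 and 0.07 m and x of h3 in the frame of jig between -0.04 and 0.04 m and y of h3 in the frame of jig between -0.07 and 0.07 m and x of h4 in the frame of jig between -0.04 and 0.04 m and y of h4 in the frame of jig between -0.07 and 0.07 m), for 0.2 s.
4. the fence is slid fully home (value of joint fence below 0.005 m), for 0.2 s.
5. the cam lever is flipped back to lock the fence (value of joint cam_lever below 0.25 rad), for 0.2 s.
At the end, for the whole second after the job is handed in: Fence home (within 5 mm), cam lever locked (within 0.25 rad), every housing flat on the floor of a bay, in line with it (0.15 rad), pushed up to the backstop (its centre 28 to 40 mm along the jig's x), and the top tray upright and flat on the mat, its centre within 35 mm of the mat's; all at rest (value of joint fence below 0.005 m and value of joint cam_lever below 0.25 rad and x of h1 in the frame of jig between 0.028 and 0.04 m and y of h1 in the frame of jig between -0.07 and 0.07 m and z of each of h1, h2, h3, h4 in the frame of jig below 0.0245 m and angle between the x axis of each of h1, h2, h3, h4 and the x axis of jig, either way round below 0.15 rad and linear speed of each of h1, h2, h3, h4, tray_top below 0.02 m/s and x of h2 in the frame of jig between 0.028 and 0.04 m and y of h2 in the frame of jig between -0.07 and 0.07 m and x of h3 in the frame of jig between 0.028 and 0.04 m and y of h3 in the frame of jig between -0.07 and 0.07 m and x of h4 in the frame of jig between 0.028 and 0.04 m and y of h4 in the frame of jig between -0.07 and 0.07 m and horizontal distance between tray_top and mat below 0.035 m and angle between tray_top's own z axis and vertical below 0.08 rad and height (world z) of tray_top below 0.012 m); the robot touches nothing.
It fails at once if the bowl is moved by more than 4 cm (distance of bowl from where it was at the start of the episode above 0.04 m).
It fails at once if the jar is moved by more than 4 cm (distance of jar from where it was at the start of the episode above 0.04 m).
It fails at once if the screwdriver is moved by more than 4 cm (distance of driver from where it was at the start of the episode above 0.04 m).
Of h1, h2, h3, h4 only 2 to 4 are there at a start; the rules pass over those that are not, and their reading is None.
At some moment in a run one of tray_top may be knocked a few centimetres aside while the robot is not near it.
Once in a run the grip may slacken for a moment while it holds something.
It also fails if it takes over 210 s, if anything falls off the work surface, if the arm or the gripper's body presses on something with over 40 N, if the wrist force passes 120 N, or if a joint passes its speed limit or range.

### The arm

A 7-joint arm with a two-finger parallel gripper is mounted at the origin on the work surface. World frame = base frame: x ahead of the robot, y to its left, z up, the work surface at z = 0. Lengths are in m, angles in rad, forces in N, time in s.
With the tool pointing down it reaches from about 0.425 to 0.925 m from the base axis. Payload 6.8 kg.
Tool frame: the origin (TCP) lies at the very end of the fingers, on their centre line; the grasp point (between the pads) lies 19 mm behind it; z points along the fingers, y is the line along which they close (so a half turn about z gives the same grasp; the last joint's range is limited). The gripper opens to 85 mm and grips with 20 to 120 N. Pads are 22 mm wide; open, the fingers measure 114 mm over their backs; the gripper's body (76 mm by 85 mm) begins 54 mm behind the grasp point. The pads swing forward as they close: fully open they stand 13 mm farther back than shut.
Start: joints at [-1.31, 0.477, 0.022, 1.555, -0.011, 1.109, -0.083], TCP at [0.243, 0.63, 0.231] pointing down, gripper open.
Joint ranges: [-2.96, 2.96], [-0.34, 2.1], [-1.41, 1.46], [0.24, 2.44], [-1.37, 4.51], [0.17, 1.92], [-2.96, 2.96]. Speed limits (rad/s): [2.39, 2.39, 3.14, 3.14, 3.14, 3.14, 3.14].

### API

Orientations are given as a rotation vector (axis times angle).
In Python, from bench import r gives the robot as it stands. The module is installed in compiled form; this text tells all that it offers.
- The arm moves only by the tool servo_tool, never from a script. Its argument "commands" is a list of rows, each a list of 7 numbers: the turn, a rotation vector about the world's x, y, z in degrees, then the shift along the world's x, y, z in mm, then the closure, from 0 (fully open) to 1 (shut). A call has 1 to 5 rows; each row is the pose to reach, as a shift and turn from the pose commanded when the call began; what a row does not reach only later rows make up. A row lasts 1/12 s, in which the tool goes at most 41.7 mm and 7.16 degrees, less where a joint would pass 70% of its speed; a pose out of reach is approached as far as the arm can. A call with a gripper value outside its range is refused whole. The fingers move at their own pace and stop on an object; "force" is the grip in N (left out, the last holds). Time passes only in rows, so rows that repeat a pose let the fingers close. It gives the time, the measured TCP pose, the force, the opening and the grip force at its end, in the units of the state.
- r.get_obs(): the state, without advancing time (a new reading comes with each control period).
- r.grab_frame(name): name is "scene" or "top" or "wrist"; returns (picture, depth): 480x640x3 uint8, blue, green, red; 480x640 float32, m along the optical axis (not along the pixel's ray), 0 where there is no reading.
- r.camera_info(name): a dict with "vertical_fov" (degrees; the focal length in pixels is half the picture's height over the tangent of half this angle, whatever the lens; pixels are square), "cx", "cy" (the principal point, pixels), "cam_to_world" (4x4, takes a point from camera to world coordinates); the wrist camera has in their place "T_tool_cam" (4x4, takes a point from camera to tool coordinates, whose origin is the TCP and whose axes are the flange's). Camera axes: x right, y up, looking along -z (the intrinsics and any distortion apply to the point x, -y, -z); pixel columns grow to the right and rows downward; lengths in m; the calibration is good to about 2 mm. The wrist camera is an equidistant fisheye: a pixel r from the principal point sees the ray r / f radians off the axis. A picture is of the moment at which its call begins: read the wrist's pose just before it. camera_info takes no time and is no camera call.
- r.hand_in(): hands the job in; it is judged then, once.
The state is a dict: "clock": time; "joints": joint angles; "qvel": joint speeds; "tau": joint torques, N m; "tcp_pos": TCP position; "orientation": TCP orientation; "contact_force": force on the tool from outside, world axes, zero at the start; "moment": the same for the moment, N m; "grip_width": finger opening in m; "gripper_force": force on a finger pad.
Only numpy, scipy, OpenCV 4.12 (cv2) and the standard library are available. Lean on these libraries where they do the work, as an engineer would, in place of code of your own. Each camera call takes 0.05 s, during which the arm holds its last target. There are 200 camera calls.

## Working session

There is one attempt and no reset: what is moved stays moved. The work goes in short steps, Python scripts to look and compute and a tool call to move; the robot and the scene stay as the last step left them, time stands still between calls to the robot, and variables do not carry over. Pictures are saved under pics/ and viewed, at most 14 in all, crops included, and the job is handed in when it is done.

Besides the shell and the picture viewer there is one more tool, called after "Call:" as name([rows], argument=value, ...), one row to a line, values as JSON. servo_tool: Moves the arm, as the interface text tells. Its arguments: {"type":"object","properties":{"commands":{"type":"array"},"force":{"type":"number"}},"required":["commands"]}

```bash
mkdir -p pics
cat > h.py <<'E'
import numpy as np, cv2
from bench import r
def info(n):
    c=r.camera_info(n); f=240/np.tan(np.radians(c['vertical_fov'])/2); return c,f
def px2w(n,u,v,depth=None,z=None):
    c,f=info(n); T=np.array(c['cam_to_world']); d=np.array([(u-c['cx'])/f,-(v-c['cy'])/f,-1])
    if depth is not None: s=depth
    else: s=(z-T[2,3])/(T[:3,:3]@d)[2]
    return T[:3,:3]@(d*s)+T[:3,3]
E
python3 - <<'E'
from h import *
print(r.get_obs())
for n in ('scene','top'):
    p,d=r.grab_frame(n); cv2.imwrite(f'pics/{n}0.png',p); np.save(f'{n}0.npy',d); print(r.camera_info(n))
print(r.camera_info('wrist'))
E
```

```text
{'clock': 0.0, 'joints': array([-1.31009491,  0.47778592,  0.02236073,  1.55644788, -0.01147958,
        1.10928015, -0.08308233]), 'qvel': array([-6.53847247e-04,  1.22649715e-04, -1.07648292e-03, -1.11553371e-04,
        7.18373416e-05,  6.08906587e-04,  1.18198584e-03]), 'tau': array([-4.58142003e-04, -5.96446145e+01,  1.60819240e+00, -2.81199700e+01,
        1.25498255e-02,  9.34605167e-03,  9.61676221e-06]), 'tcp_pos': array([0.2431569 , 0.62905763, 0.23033714]), 'orientation': array([-5.75957088e-01, -3.08817168e+00,  2.80341581e-03]), 'contact_force': array([-0.4295287 ,  0.92535504, -0.61219094]), 'moment': array([-0.01442472,  0.06005132,  0.0103557 ]), 'gripper_force': 0.0, 'grip_width': 0.08525618279986351}
{'vertical_fov': 56.218605763467245, 'cx': 319.1944563295305, 'cy': 244.11506583772743, 'cam_to_world': array([[-0.28838397, -0.57276993,  0.76731303,  1.25252863],
       [ 0.95750727, -0.17569366,  0.22871721,  0.24507461],
       [ 0.00380969,  0.80066619,  0.59909861,  0.64009733],
       [ 0.        ,  0.        ,  0.        ,  1.        ]])}
{'vertical_fov': 49.278534901182226, 'cx': 308.932410760571, 'cy': 236.91314062249103, 'cam_to_world': array([[ 0.03946767,  0.97804509, -0.20462187,  0.28856767],
       [-0.99921922,  0.03826145, -0.00984952,  0.0374214 ],
       [-0.00180414,  0.20485084,  0.97879154,  1.34845966],
       [ 0.        ,  0.        ,  0.        ,  1.        ]])}
{'vertical_fov': 65.70646984690485, 'cx': 322.69393562626925, 'cy': 243.28738117062449, 'T_tool_cam': array([[ 1.00156752e-04,  9.63703329e-01,  2.66975436e-01,
         6.67019264e-02],
       [ 9.99999983e-01, -1.37499290e-04,  1.21178836e-04,
        -2.86121116e-04],
       [ 1.53489381e-04,  2.66975419e-01, -9.63703327e-01,
        -1.43440012e-01],
       [ 0.00000000e+00,  0.00000000e+00,  0.00000000e+00,
         1.00000000e+00]])}
```

View pics/top0.png

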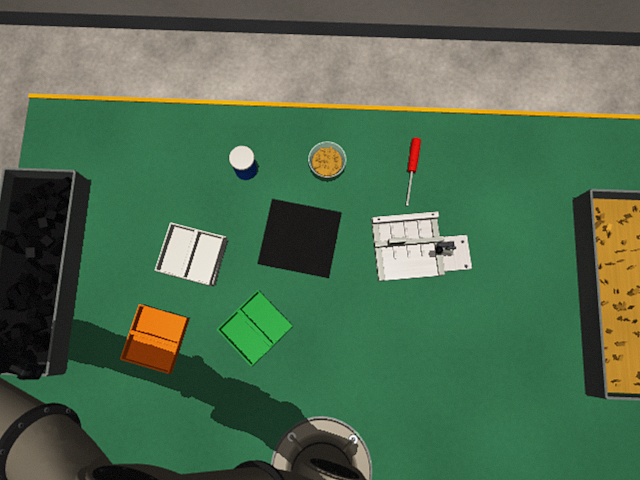

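View pics/scene0.png

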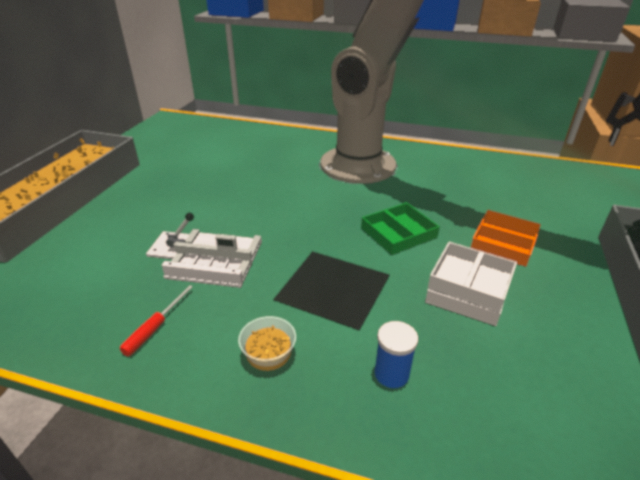

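Top view: the white pile is at about (192,253), with green (256,328) and orange (155,338) trays as decoys. The mat is at (300,238) and the jig at (405,246), with its lever ball near (440,250). The bowl is at (327,160), the jar at (243,162) and the driver at (412,170). I choose the white tray and will check it in crops.

Run:
```python
from h import *
t=cv2.imread('pics/top0.png'); s=cv2.imread('pics/scene0.png')
a=cv2.resize(t[205:290,365:480],None,fx=3.478,fy=3.478,interpolation=cv2.INTER_CUBIC)  #115x85 -> 400x296
b=cv2.resize(t[215:290,145:246],(400,297),interpolation=cv2.INTER_CUBIC)
c=cv2.resize(s[205:290,145:270],(400,272),interpolation=cv2.INTER_CUBIC)
d=cv2.resize(s[235:325,420:525],(400,343),interpolation=cv2.INTER_CUBIC)
H=600;o=np.zeros((H,800,3),np.uint8)
o[:296,:400]=a[:296,:400];o[:297,400:]=b;o[300:572,:400]=c;o[300:600,400:]=d[:300]
cv2.imwrite('pics/crop0.png',o)
D=np.load('top0.npy')
for n,u,v in [('mat',300,238),('bench',350,300),('pile',180,250),('c',275,200),('c',341,211),('c',331,277),('c',258,264)]:
    print(n,px2w('top',u,v,depth=D[v,u]).round(4))
```

```text
mat [0.565  0.0741 0.0079]
bench [ 0.4089 -0.0606  0.0039]
pile [0.5158 0.3775 0.0375]
c [0.6663 0.1452 0.0049]
c [ 0.6442 -0.0315 -0.    ]
c [ 0.4663 -0.0102  0.0031]
c [ 0.4933  0.1808 -0.0005]
```

View pics/crop0.png

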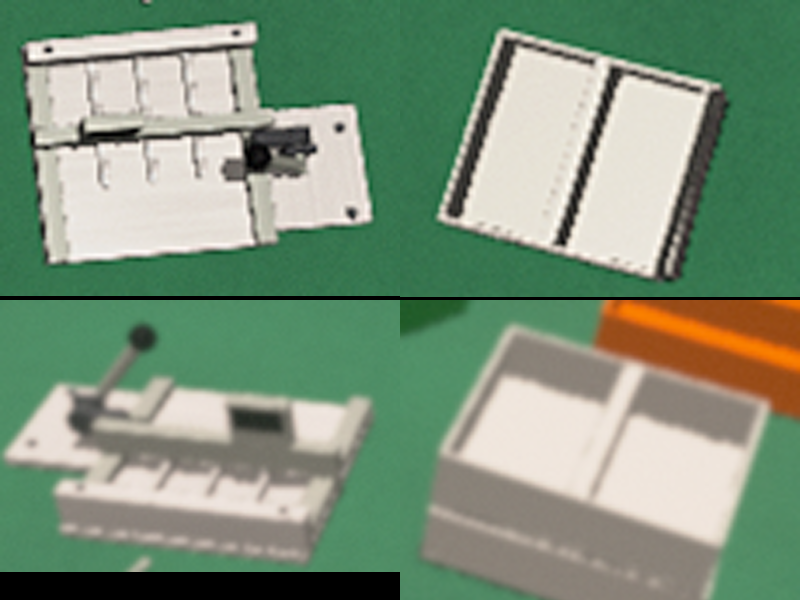

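The crops confirm the plain white tray on the white pile. The lever ball is at top (439.2,249.6) and scene (189.4,216.6). Now I triangulate.

```bash
cat >> h.py <<'E'
def ray(n,u,v):
    c,f=info(n); T=np.array(c['cam_to_world']); d=T[:3,:3]@np.array([(u-c['cx'])/f,-(v-c['cy'])/f,-1]); return T[:3,3],d/np.linalg.norm(d)
def tri(rs):
    A=sum(np.eye(3)-np.outer(d,d) for o,d in rs); b=sum((np.eye(3)-np.outer(d,d))@o for o,d in rs)
    p=np.linalg.solve(A,b); return p,max(np.linalg.norm(np.cross(p-o,d)) for o,d in rs)
E
python3 - <<'E'
from h import *
ca=lambda u,v:(365+u/3.478,205+v/3.478); cb=lambda u,v:(145+(u-400)/3.96,215+v/3.96)
cc=lambda u,v:(145+u/3.2,205+(v-300)/3.2); cd=lambda u,v:(420+(u-400)/3.81,235+(v-300)/3.81)
P={'ball':(ca(258,155),cc(142,337)),
'tray+x+y':(cb(503,30),cd(722,545)),'tray+x-y':(cb(722,86),cd(440,450)),'tray-x+y':(cb(438,218),cd(770,402)),'tray-x-y':(cb(660,277),cd(515,326)),
'div+x':(cb(603,62),cd(592,495)),'div-x':(cb(556,246),cd(638,364)),
'gripL(+y)':(ca(83,122),cc(296,403)),'gripR':(ca(140,120),cc(228,401)),
'back+y':(ca(22,46),cc(304,564)),'back-y':(ca(255,24),cc(57,488)),'foot near':(ca(355,106),cc(5,460)),'footfar':(ca(372,220),cc(60,386))}
for k,(a,b) in P.items():
    p,e=tri([ray('top',*a),ray('scene',*b)]); print(k,p.round(4),round(e,4))
for k,(u,v),z in [('backinner+y',(27,62),.036),('backinner-y',(257,43),.036),('backouter+y',(22,46),.036),('backouter-y',(255,24),.036),('base-x+y',(50,263),.017),('base-x-y',(275,242),.017),('foot',(355,106),.008),('foot2',(372,220),.008)]:
    print(k,px2w('top',*ca(u,v),z=z).round(4))
for n,u,v in [('matc',275,199),('c',341,211),('c',331,277.5),('c',258,264)]: print(n,px2w('top',u,v,z=.003).round(4))
for k,u,v in [('bowl',327,160),('jar',242,157),('driver tip',407,206)]: print(k,px2w('top',u,v,z=.03).round(3))
E
```

```text
ball [ 0.5332 -0.2703  0.0888] 0.0008
tray+x+y [0.5799 0.3994 0.0663] 0.0005
tray+x-y [0.5489 0.2601 0.066 ] 0.0029
tray-x+y [0.458  0.4277 0.067 ] 0.0004
tray-x-y [0.4266 0.2901 0.0653] 0.003
div+x [0.5616 0.3363 0.0661] 0.0026
div-x [0.4435 0.3566 0.0656] 0.0033
gripL(+y) [ 0.5544 -0.1475  0.0733] 0.0012
gripR [ 0.5598 -0.1921  0.0687] 0.0021
back+y [ 6.278e-01 -1.133e-01  5.000e-04] 0.0011
back-y [ 0.6422 -0.2815  0.036 ] 0.0003
foot near [ 0.5905 -0.3648  0.0014] 0.0003
footfar [ 0.5031 -0.3742  0.0054] 0.0002
backinner+y [ 0.6064 -0.1122  0.036 ]
backinner-y [ 0.6276 -0.2826  0.036 ]
backouter+y [ 0.6185 -0.1084  0.036 ]
backouter-y [ 0.6421 -0.2813  0.036 ]
base-x+y [ 0.46   -0.1335  0.017 ]
base-x-y [ 0.482  -0.2987  0.017 ]
foot [ 0.5888 -0.3625  0.008 ]
foot2 [ 0.5026 -0.3732  0.008 ]
matc [0.6696 0.1455 0.003 ]
c [ 0.6434 -0.0313  0.003 ]
c [ 0.465  -0.0103  0.003 ]
c [0.4928 0.1804 0.003 ]
bowl [0.775 0.011 0.03 ]
jar [0.774 0.237 0.03 ]
driver tip [ 0.656 -0.201  0.03 ]
```

Jig origin is about (0.5575, -0.205) with yaw +7.3°; predicted base-edge and grip positions agree within 2 mm. The tray centre is (0.503, 0.345) with yaw -12.8° and rim at z 0.066 (68 mm expected). The mat centre is (0.568, 0.071). Moving towards the lever with fingers shut.

Call:
servo_tool([
  [0,0,0,32,-22,0,1],
  [0,0,0,64,-44,0,1],
  [0,0,0,96,-66,0,1],
  [0,0,0,128,-88,0,1],
  [0,0,0,160,-110,0,1],
])

```text
clock: 0.52
tcp_pos: [0.4045, 0.5182, 0.2309]
orientation: [-0.576, -3.088, 0.001]
contact_force: [0.9, 1.1, 0.4]
grip_width: 0.0255
gripper_force: 0.0
```

Call:
servo_tool([
  [0,0,0,20,-36,0,1],
  [0,0,0,40,-72,0,1],
  [0,0,0,60,-108,0,1],
  [0,0,0,80,-144,0,1],
  [0,0,0,100,-180,0,1],
])

```text
clock: 0.93
tcp_pos: [0.5038, 0.3376, 0.231]
orientation: [-0.576, -3.088, 0.001]
contact_force: [1.0, 0.1, 0.7]
grip_width: 0.0001
gripper_force: 0.0
```

Call:
servo_tool([
  [0,0,-6,8,-40,0,1],
  [0,0,-12,16,-80,0,1],
  [0,0,-18,24,-120,0,1],
  [0,0,-24,32,-160,0,1],
  [0,0,-30,40,-200,0,1],
])

```text
clock: 1.35
tcp_pos: [0.5431, 0.1376, 0.2311]
orientation: [-1.363, -2.83, 0.0]
contact_force: [0.9, -0.4, -0.4]
grip_width: -0.0004
gripper_force: 0.0
```

Call:
servo_tool([
  [0,0,-6,4,-40,0,1],
  [0,0,-12,8,-80,0,1],
  [0,0,-18,12,-120,0,1],
  [0,0,-24,16,-160,0,1],
  [0,0,-31,20,-200,0,1],
])

```text
clock: 1.77
tcp_pos: [0.5629, -0.0622, 0.2312]
orientation: [-2.069, -2.363, -0.0]
contact_force: [0.1, 0.7, -0.1]
grip_width: -0.0
gripper_force: 0.0
```

Call:
servo_tool([
  [0,0,0,-8,-33,-10,1],
  [0,0,0,-16,-66,-30,1],
  [0,0,0,-24,-99,-50,1],
  [0,0,0,-31,-132,-70,1],
  [0,0,0,-38,-162,-80,1],
])

```text
clock: 2.18
tcp_pos: [0.5232, -0.2237, 0.1489]
orientation: [-2.062, -2.366, 0.003]
contact_force: [0.6, -0.8, 0.1]
grip_width: 0.0001
gripper_force: 0.0
```

Run:
```python
from h import *
o=r.get_obs();print(o['tcp_pos'],o['orientation'])
p,d=r.grab_frame('wrist'); cv2.imwrite('pics/w1.png',p)
p,d=r.grab_frame('scene'); cv2.imwrite('pics/s1.png',p)
```

```text
[ 0.52323878 -0.2236737   0.14889784] [-2.06234153 -2.36616691  0.00266171]
```

View pics/w1.png

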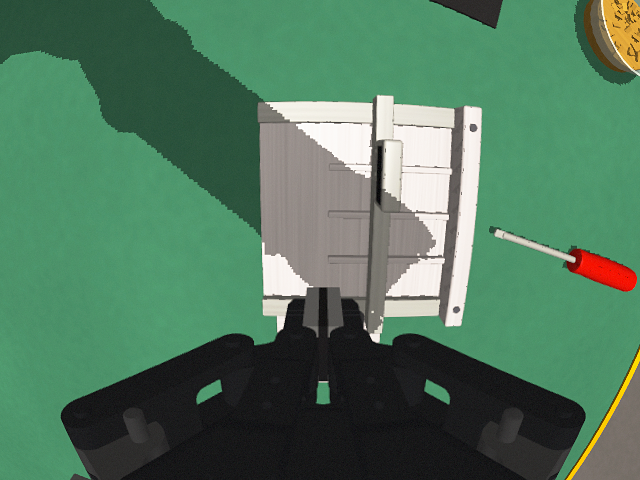

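Wrist view: fingers shut at (322,295), grip plate top at about (393,140–210), backstop inner edge from (460,107) to (445,325). The lever is hidden behind the gripper. I use these points to cross-check the jig pose.

```bash
cat >> h.py <<'E'
from scipy.spatial.transform import Rotation as Ro
def wray(u,v,pos,ori):
    c,f=info('wrist'); T=np.array(c['T_tool_cam']); x,y=u-c['cx'],v-c['cy']; R=np.hypot(x,y); t=R/f
    d=np.array([np.sin(t)*x/R,-np.sin(t)*y/R,-np.cos(t)]); W=Ro.from_rotvec(ori).as_matrix()
    return W@T[:3,3]+pos, W@T[:3,:3]@d
def wz(u,v,pos,ori,z):
    o,d=wray(u,v,pos,ori); return o+d*(z-o[2])/d[2]
JO=np.array([.5575,-.205]); JY=np.radians(7.3)
def jig(p): 
    c,s=np.cos(JY),np.sin(JY); q=np.asarray(p)[:2]-JO; return np.array([c*q[0]+s*q[1],-s*q[0]+c*q[1]])*1000
def unjig(x,y):
    c,s=np.cos(JY),np.sin(JY); return JO+np.array([c*x-s*y,s*x+c*y])/1000
E
python3 - <<'E'
from h import *
pos=np.array([.52324,-.22367,.1489]);ori=np.array([-2.06234,-2.36617,.00266])
for n,u,v,z in [('grip home side+y',402,140,.074),('grip home side -y',402,210,.074),('grip back +y',385,141,.074),('backtop inner+y',463,108,.036),('backinner -y',447,325,.036),('base -x+y',260,124,.008),('base -x -y',263,297,.008),('rail+y/-x',258,102,.017),('fin1',330,168,.016),('fin2',330,214,.016),('fin3',330,259,.016)]:
    w=wz(u,v,pos,ori,z); print(n,w.round(4),jig(w).round(1))
s=cv2.imread('pics/s1.png'); cv2.imwrite('pics/s1c.png',cv2.resize(s[150:300,120:320],(800,600),interpolation=cv2.INTER_CUBIC))
E
```

```text
grip home side+y [ 0.5603 -0.1484  0.074 ] [10.  55.8]
grip home side -y [ 0.5674 -0.1899  0.074 ] [11.7 13.7]
grip back +y [ 0.5503 -0.1507  0.074 ] [-0.2 54.8]
backtop inner+y [ 0.6091 -0.1152  0.036 ] [62.6 82.5]
backinner -y [ 0.6328 -0.2816  0.036 ] [ 65.  -85.6]
base -x+y [ 0.4649 -0.1486  0.008 ] [-84.7  67.7]
base -x -y [ 0.4817 -0.2886  0.008 ] [-85.8 -73.3]
rail+y/-x [ 0.4629 -0.1326  0.017 ] [-84.7  83.8]
fin1 [ 0.5222 -0.1751  0.016 ] [-31.2  34.2]
fin2 [ 0.5271 -0.2096  0.016 ] [-30.8  -0.7]
fin3 [ 0.5321 -0.2449  0.016 ] [-30.2 -36.4]
```

View pics/s1c.png

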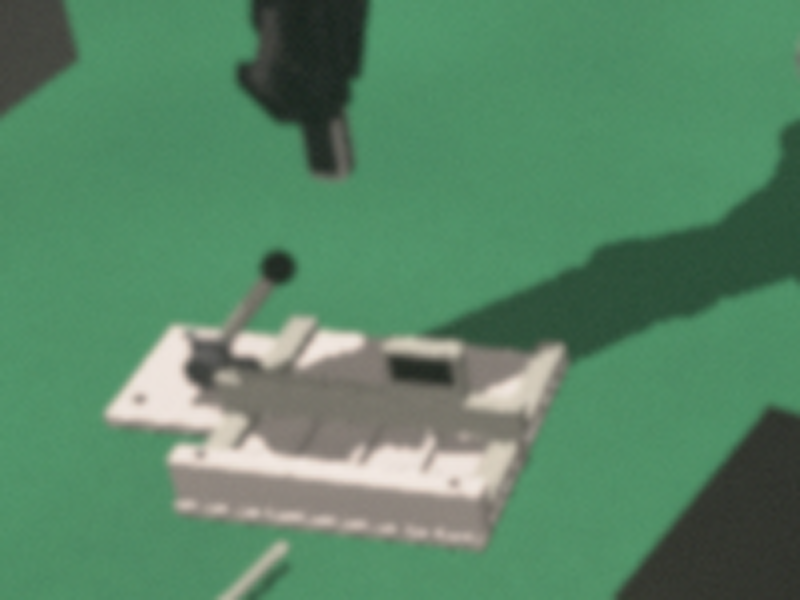

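The fingers stand beside the ball on its inner (+y) side. The wrist puts the jig about 3 mm further in x, with yaw near 8°. Next: lower, then push the lever over.

Call:
servo_tool([
  [0,0,0,1,0,-20,1],
  [0,0,0,2,0,-40,1],
  [0,0,0,3,0,-60,1],
  [0,0,0,3,0,-74,1],
  [0,0,0,3,0,-74,1],
])

```text
clock: 2.7
tcp_pos: [0.5266, -0.2207, 0.0746]
orientation: [-2.059, -2.366, 0.003]
contact_force: [-0.1, 0.1, -0.2]
grip_width: 0.0004
gripper_force: 0.0
```

Call:
servo_tool([
  [0,0,0,2,-14,0,1],
  [0,0,0,4,-28,0,1],
  [0,0,0,6,-42,0,1],
  [0,0,0,8,-56,2,1],
  [0,0,0,9,-65,2,1],
])

```text
clock: 3.12
tcp_pos: [0.5379, -0.2902, 0.0805]
orientation: [2.064, 2.365, -0.0]
contact_force: [0.9, 0.9, 0.2]
grip_width: 0.0001
gripper_force: 0.6
```

Call:
servo_tool([
  [0,0,0,2,-14,0,1],
  [0,0,0,4,-28,0,1],
  [0,0,0,6,-42,0,1],
  [0,0,0,8,-52,-2,1],
  [0,0,0,8,-56,-2,1],
])

```text
clock: 3.53
tcp_pos: [0.5452, -0.346, 0.077]
orientation: [2.066, 2.366, -0.002]
contact_force: [1.2, 2.2, -1.3]
grip_width: 0.0
gripper_force: 0.8
```

```bash
sed -i 's/^JO=.*/JO=np.array([.5603,-.2056]); JY=np.radians(8.0)/' h.py
python3 - <<'E'
from h import *
o=r.get_obs();print(o['tcp_pos'],jig(o['tcp_pos']))
s,d=r.grab_frame('scene'); cv2.imwrite('pics/s2c.png',cv2.resize(s[150:300,120:320],(600,450),interpolation=cv2.INTER_CUBIC))
E
```

```text
[ 0.54518273 -0.34600096  0.07704166] [ -34.51018123 -136.93066668]
```

View pics/s2c.png

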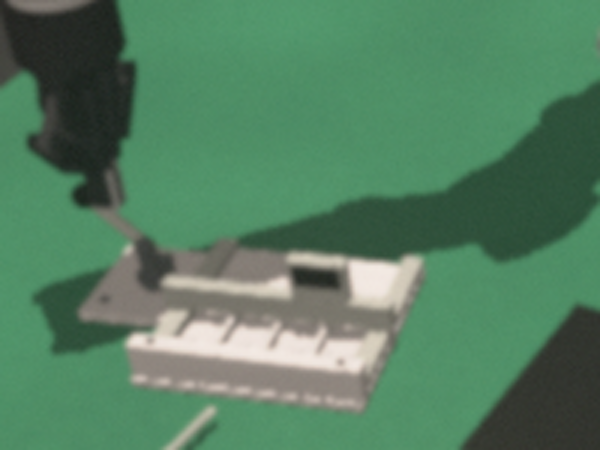

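The lever leans outward at about 1.58 rad. Next: grip the fence plate and draw it open.

Call:
servo_tool([
  [0,0,0,-2,20,10,1],
  [0,0,0,-4,50,40,0.8],
  [0,0,0,-2,90,55,0.5],
  [0,0,0,4,130,55,0.5],
  [0,0,0,12,165,55,0.5],
])

```text
clock: 4.0
tcp_pos: [0.5577, -0.1762, 0.1336]
orientation: [2.063, 2.368, 0.003]
contact_force: [-0.2, 1.0, 0.2]
grip_width: 0.0431
gripper_force: 0.0
```

Call:
servo_tool([
  [0,0,0,0,10,0,0.4],
  [0,0,0,0,10,0,0.4],
  [0,0,0,0,10,-30,0.4],
  [0,0,0,0,10,-60,0.4],
  [0,0,0,0,10,-77,0.4],
])

```text
clock: 4.42
tcp_pos: [0.5558, -0.1694, 0.053]
orientation: [-2.064, -2.367, 0.003]
contact_force: [0.2, 0.8, -0.8]
grip_width: 0.0512
gripper_force: 0.0
```

Run:
```python
from h import *
o=r.get_obs();print(o['tcp_pos'],jig(o['tcp_pos']),o['grip_width'],o['contact_force'])
```

```text
[ 0.555809   -0.16938298  0.05302198] [ 0.59313621 36.4895845 ] 0.05115973608478799 [ 0.2045618   0.82889775 -0.84866417]
```

Call:
servo_tool([
  [0,0,0,0,0,0,1],
  [0,0,0,0,0,0,1],
  [0,0,0,0,0,0,1],
  [0,0,0,0,0,0,1],
  [0,0,0,0,0,0,1],
], force=40)

```text
clock: 4.83
tcp_pos: [0.5572, -0.1698, 0.0566]
orientation: [2.065, 2.366, -0.0]
contact_force: [-3.1, -2.2, 4.1]
grip_width: 0.0105
gripper_force: 41.1
```

Call:
servo_tool([
  [0,0,0,-14,-2,0,1],
  [0,0,0,-28,-4,0,1],
  [0,0,0,-42,-6,0,1],
  [0,0,0,-56,-8,0,1],
  [0,0,0,-66,-9.3,0,1],
])

```text
clock: 5.25
tcp_pos: [0.4923, -0.1781, 0.0566]
orientation: [2.062, 2.365, 0.004]
contact_force: [2.1, -0.4, 0.6]
grip_width: 0.011
gripper_force: 41.3
```

Call:
servo_tool([
  [0,0,0,-3,-0.4,0,1],
  [0,0,0,-3,-0.4,0,1],
  [0,0,0,-3,-0.4,0,1],
  [0,0,0,-3,-0.4,0,1],
  [0,0,0,-3,-0.4,0,1],
])

```text
clock: 5.67
tcp_pos: [0.4894, -0.1784, 0.0565]
orientation: [2.063, 2.367, 0.002]
contact_force: [-1.7, 0.2, 9.6]
grip_width: 0.0114
gripper_force: 42.6
```

Run:
```python
from h import *
o=r.get_obs();print(o['tcp_pos'],jig(o['tcp_pos']),o['grip_width'],o['contact_force'])
```

```text
[ 0.48942923 -0.17844224  0.05652829] [-66.40143512  36.7567635 ] 0.011365858489293265 [-1.71293529  0.19652966  9.64947908]
```

Fence opened 68.5 mm. Next, the top tray.

Call:
servo_tool([
  [0,0,0,0,0,0,0.3],
  [0,0,0,0,0,0,0.3],
  [0,0,0,0,0,20,0.3],
  [0,0,0,0,0,55,0.3],
  [0,0,0,0,0,95,0.3],
])

```text
clock: 6.08
tcp_pos: [0.4868, -0.1775, 0.1498]
orientation: [-2.06, -2.366, 0.005]
contact_force: [1.0, 0.9, 0.8]
grip_width: 0.0597
gripper_force: 0.0
```

Call:
servo_tool([
  [0,0,7,4,40,5,0.4],
  [0,0,14,8,80,10,0.4],
  [0,0,21,12,120,20,0.4],
  [0,0,28,16,160,20,0.4],
  [0,0,35,16,200,20,0.4],
])

```text
clock: 6.5
tcp_pos: [0.5052, 0.0242, 0.1712]
orientation: [1.246, 2.882, 0.002]
contact_force: [0.7, -0.4, -0.0]
grip_width: 0.0511
gripper_force: 0.0
```

Call:
servo_tool([
  [0,0,7,0,40,0,0.4],
  [0,0,14,0,80,0,0.4],
  [0,0,21,0,120,0,0.4],
  [0,0,28,0,160,0,0.4],
  [0,0,34,0,200,0,0.4],
])

```text
clock: 6.92
tcp_pos: [0.5038, 0.224, 0.1703]
orientation: [-0.349, -3.122, 0.0]
contact_force: [0.7, -1.1, 0.1]
grip_width: 0.0511
gripper_force: 0.0
```

Run:
```python
from h import *
o=r.get_obs();print(o['tcp_pos'],o['orientation'])
p,d=r.grab_frame('wrist'); cv2.imwrite('pics/w3.png',p)
```

```text
[0.50381273 0.22404604 0.17030638] [-3.48789606e-01 -3.12200385e+00  6.59677841e-05]
```

View pics/w3.png

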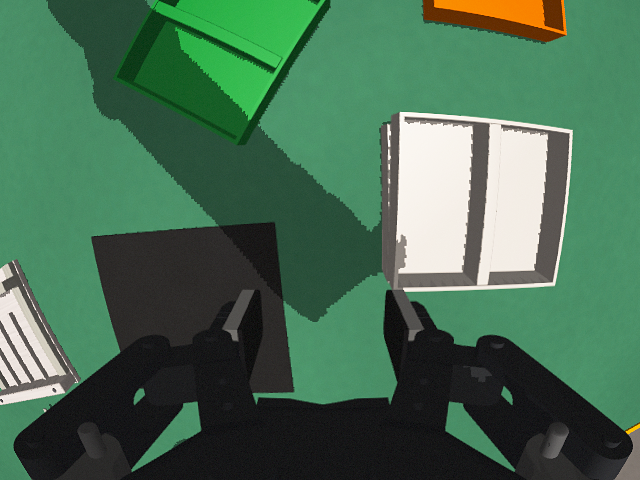

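Wrist view: the white tray's divider runs from (495,123) to (484,287) and its rim corners are at (402,113), (571,130), (554,286) and (392,290). The green and orange decoys are at the top.

Run:
```python
from h import *
o=r.get_obs();P,O=np.array([.50381273,.22404604,.17030638]),np.array([-.348790,-3.12200,0])
W=[wz(u,v,P,O,.067) for u,v in [(495,123),(484,287),(402,113),(571,130),(554,286),(392,290)]]
for w in W: print(w.round(4))
print('div mid',(W[0]+W[1])/2,np.degrees(np.arctan2(*(W[1]-W[0])[1::-1])),'corner mean',np.mean(W[2:],0))
cb=lambda u,v:(145+(u-400)/3.96,215+v/3.96)
print(tri([ray('top',*cb(603,62)),wray(484,287,P,O)]),tri([ray('top',*cb(556,246)),wray(495,123,P,O)]))
```

```text
[0.4464 0.3607 0.067 ]
[0.5664 0.3361 0.067 ]
[0.4295 0.2942 0.067 ]
[0.4593 0.429  0.067 ]
[0.5834 0.4022 0.067 ]
[0.5507 0.2646 0.067 ]
div mid [0.50641101 0.34839581 0.067     ] -11.548797946986358 corner mean [0.50571501 0.34749619 0.067     ]
(array([0.55798116, 0.32970558, 0.08324713]), np.float64(2.595493702578686e-06)) (array([0.44320579, 0.34840076, 0.0894015 ]), np.float64(0.002704770913569956))
```

Call:
servo_tool([
  [0,0,0,1,40,0,0.4],
  [0,0,0,2,80,0,0.4],
  [0,0,0,2,110,-20,0.4],
  [0,0,0,2,124,-50,0.4],
  [0,0,0,2,124,-70,0.4],
])

```text
clock: 7.38
tcp_pos: [0.5044, 0.3512, 0.0983]
orientation: [-0.349, -3.121, -0.003]
contact_force: [-1.2, -0.1, -1.0]
grip_width: 0.0513
gripper_force: 0.0
```

Call:
servo_tool([
  [0,0,0,0,0,-20,0.4],
  [0,0,0,0,0,-40,0.4],
  [0,0,0,0,0,-50,0.4],
  [0,0,0,0,0,-53,0.4],
  [0,0,0,0,0,-53,0.4],
])

```text
clock: 7.8
tcp_pos: [0.5061, 0.3456, 0.0467]
orientation: [-0.359, -3.12, 0.002]
contact_force: [0.2, 0.0, 0.1]
grip_width: 0.0516
gripper_force: 0.0
```

Call:
servo_tool([
  [0,0,0,0,0,0,1],
  [0,0,0,0,0,0,1],
  [0,0,0,0,0,0,1],
  [0,0,0,0,0,0,1],
  [0,0,0,0,0,0,1],
], force=60)

```text
clock: 8.22
tcp_pos: [0.5071, 0.3464, 0.0487]
orientation: [0.359, 3.119, 0.002]
contact_force: [-1.4, -0.3, 7.0]
grip_width: 0.0091
gripper_force: 60.0
```

Call:
servo_tool([
  [0,0,0,0,0,10,1],
  [0,0,0,0,0,30,1],
  [0,0,0,0,0,55,1],
  [0,0,0,0,0,80,1],
  [0,0,0,0,0,95,1],
])

```text
clock: 8.63
tcp_pos: [0.507, 0.3464, 0.1454]
orientation: [0.359, 3.119, 0.003]
contact_force: [1.1, -0.1, -1.6]
grip_width: 0.0087
gripper_force: 59.0
```

Call:
servo_tool([
  [0,0,0,6,-25,0,1],
  [0,0,0,12,-55,0,1],
  [0,0,0,19,-85,0,1],
  [0,0,0,26,-115,0,1],
  [0,0,0,33,-146,0,1],
])

```text
clock: 9.05
tcp_pos: [0.5391, 0.1987, 0.1429]
orientation: [-0.358, -3.121, -0.0]
contact_force: [-0.0, -0.0, -2.3]
grip_width: 0.0086
gripper_force: 59.0
```

Call:
servo_tool([
  [0,0,0,7,-30,0,1],
  [0,0,0,14,-60,0,1],
  [0,0,0,20,-90,0,1],
  [0,0,0,26,-115,0,1],
  [0,0,0,29,-130,0,1],
])

```text
clock: 9.47
tcp_pos: [0.5686, 0.0657, 0.1429]
orientation: [0.365, 3.12, -0.002]
contact_force: [0.4, -0.2, -1.2]
grip_width: 0.0083
gripper_force: 59.0
```

Run:
```python
from h import *
o=r.get_obs();print(o['tcp_pos'],o['orientation'],o['grip_width'])
p,d=r.grab_frame('wrist'); q,e=r.grab_frame('scene'); cv2.imwrite('pics/c4.png',np.hstack([cv2.resize(p,(400,300)),cv2.resize(q,(400,300))]))
```

```text
[0.56859478 0.06570103 0.14291573] [ 3.65465635e-01  3.11980100e+00 -2.20542492e-03] 0.008252740916135133
```

View pics/c4.png

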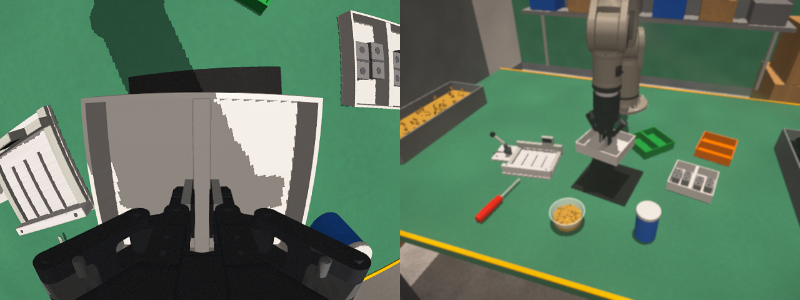

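The tray hangs level over the mat, with no slip (grip 8.3 mm). The fence is open, and housings are visible in the lower tray. Lowering.

Call:
servo_tool([
  [0,0,0,0,2,-25,1],
  [0,0,0,0,4,-50,1],
  [0,0,0,0,5,-75,1],
  [0,0,0,0,5,-95,1],
  [0,0,0,0,5,-112,1],
])

```text
clock: 9.98
tcp_pos: [0.5673, 0.0765, 0.029]
orientation: [-0.356, -3.12, -0.001]
contact_force: [-0.6, 0.5, -2.8]
grip_width: 0.0088
gripper_force: 59.0
```

Call:
servo_tool([
  [0,0,0,0,0,-5,1],
  [0,0,0,0,0,-9,1],
  [0,0,0,0,0,-11,1],
  [0,0,0,0,0,-12,1],
  [0,0,0,0,0,-12,1],
])

```text
clock: 10.4
tcp_pos: [0.569, 0.0752, 0.0192]
orientation: [0.359, 3.12, 0.001]
contact_force: [-0.1, 0.9, -1.8]
grip_width: 0.0086
gripper_force: 58.9
```

Call:
servo_tool([
  [0,0,0,0,0,0,0.4],
  [0,0,0,0,0,0,0.4],
  [0,0,0,0,0,0,0.4],
  [0,0,0,0,0,0,0.4],
  [0,0,0,0,0,15,0.4],
])

```text
clock: 10.82
tcp_pos: [0.5666, 0.0747, 0.0316]
orientation: [-0.359, -3.117, 0.002]
contact_force: [-0.6, -0.3, 0.1]
grip_width: 0.051
gripper_force: 0.0
```

Call:
servo_tool([
  [0,0,0,0,0,35,0.3],
  [0,0,0,0,0,75,0.3],
  [0,0,-7,0,0,110,0.2],
  [0,0,-14,-6,30,150,0.2],
  [0,0,-21,-12,60,170,0.2],
])

```text
clock: 11.23
tcp_pos: [0.5584, 0.1295, 0.2049]
orientation: [0.94, 2.994, 0.002]
contact_force: [0.5, 0.9, 0.2]
grip_width: 0.0682
gripper_force: 0.0
```

Call:
servo_tool([
  [0,0,-7,-10,40,0,0.2],
  [0,0,-14,-20,75,0,0.2],
  [0,0,-21,-30,110,0,0.2],
  [0,0,-28,-40,145,0,0.2],
  [0,0,-35,-50,180,0,0.2],
])

```text
clock: 11.65
tcp_pos: [0.506, 0.3141, 0.2018]
orientation: [1.79, 2.582, 0.001]
contact_force: [0.3, -0.0, 0.1]
grip_width: 0.0682
gripper_force: 0.0
```

Call:
servo_tool([
  [0,0,-7,0,10,0,0.2],
  [0,0,-14,0,20,0,0.2],
  [0,0,-21,0,30,0,0.2],
  [0,0,-28,0,35,0,0.2],
  [0,0,-34,0,35,0,0.2],
])

```text
clock: 12.07
tcp_pos: [0.5062, 0.3493, 0.2014]
orientation: [-2.464, -1.948, -0.001]
contact_force: [0.1, -0.4, -0.3]
grip_width: 0.0685
gripper_force: 0.0
```

Run:
```python
from h import *
o=r.get_obs();print(o['tcp_pos'],o['orientation'],o['joints'][6])
p,d=r.grab_frame('wrist'); cv2.imwrite('pics/w5.png',p)
t,e=r.grab_frame('top'); cv2.imwrite('pics/t5.png',t);
```

```text
[0.50621452 0.34931482 0.20138276] [-2.46405891e+00 -1.94786206e+00 -5.95675637e-04] -0.7574001419194245
```

View pics/w5.png

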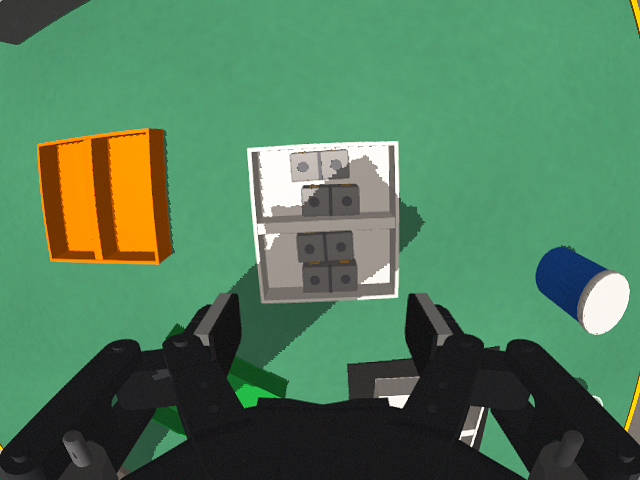

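Four housings are visible in the low tray, at (320,166), (330,200), (325,247) and (329,279). An enlarged crop for accurate outlines:

Run:
```python
import cv2
p=cv2.imread('pics/w5.png'); cv2.imwrite('pics/w5c.png',cv2.resize(p[138:308,242:412],(600,600),interpolation=cv2.INTER_CUBIC))
```

```text
(no output)
```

View pics/w5c.png

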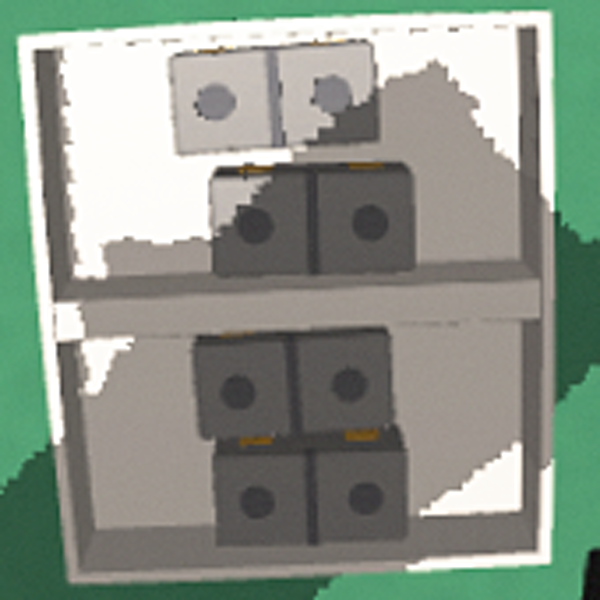

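Top faces in the crop: A (170,57)–(377,142), B (210,178)–(414,270), C (193,343)–(393,426), D (213,455)–(405,541).

Run:
```python
from h import *
P,O=np.array([.50621452,.34931482,.20138276]),np.array([-2.46405891,-1.94786206,-.0006])
R=Ro.from_rotvec(O).as_matrix();a=R[:2,1];print('tool y ang',np.degrees(np.arctan2(a[1],a[0])))
f=lambda u,v,z:wz(242+u/3.529,138+v/3.529,P,O,z)
cs={}
def show(n,q,z):
    w=np.array([f(u,v,z) for u,v in q])[:,:2]; c=w.mean(0); d=(w[0]+w[3]-w[1]-w[2])/2; e=(w[0]+w[1]-w[2]-w[3])/2
    print(n,c.round(4),'size',(np.linalg.norm(d)*1000).round(1),(np.linalg.norm(e)*1000).round(1),'ang',np.degrees(np.arctan2(d[1],d[0])).round(1)); return c
t=show('tray',[(19,36),(551,12),(550,565),(70,582)],.034)
for n,q in dict(A=[(170,57),(373,42),(377,142),(178,154)],B=[(210,178),(412,168),(414,270),(213,275)],C=[(193,343),(388,330),(393,426),(199,438)],D=[(213,455),(405,448),(405,541),(217,545)]).items():
    c=show(n,q,.028); th=np.radians(-12.6); d=c-t; print('   in tray',(np.array([np.cos(th)*d[0]+np.sin(th)*d[1],-np.sin(th)*d[0]+np.cos(th)*d[1]])*1000).round(1))
for y in (-54,-18,18,54): print(y,unjig(0,y).round(4),unjig(8,y).round(4))
```

```text
tool y ang -13.346581872882357
tray [0.5094 0.345 ] size 126.2 140.7 ang 169.0
A [0.5156 0.396 ] size 48.5 24.0 ang 170.5
   in tray [-5.1 51.2]
B [0.5175 0.3643] size 49.3 24.7 ang 168.9
   in tray [ 3.7 20.6]
C [0.5035 0.3253] size 49.1 25.1 ang 170.5
   in tray [ -1.5 -20.4]
D [0.5008 0.2947] size 49.2 25.4 ang 168.3
   in tray [  2.6 -50.9]
-54 [ 0.5678 -0.2591] [ 0.5757 -0.258 ]
-18 [ 0.5628 -0.2234] [ 0.5707 -0.2223]
18 [ 0.5578 -0.1878] [ 0.5657 -0.1867]
54 [ 0.5528 -0.1521] [ 0.5607 -0.151 ]
```

Sizes come out at 49×25 mm, as expected, and the tray-frame places match the description. I apply the averaged bias and grip housing A by its ends.

Call:
servo_tool([
  [0,0,1,3,24,-30,0.2],
  [0,0,1,6.5,48.5,-65,0.2],
  [0,0,1,6.5,48.5,-100,0.2],
  [0,0,1,6.5,48.5,-130,0.2],
  [0,0,1,6.5,48.5,-150,0.2],
])

```text
clock: 12.58
tcp_pos: [0.5117, 0.3951, 0.048]
orientation: [-2.439, -1.98, 0.006]
contact_force: [0.4, -1.1, -1.2]
grip_width: 0.0688
gripper_force: 0.0
```

Call:
servo_tool([
  [0,0,0,0,0,-15,0.2],
  [0,0,0,0,0,-28,0.2],
  [0,0,0,0,0,-38,0.2],
  [0,0,0,0,0,-42,0.2],
  [0,0,0,0,0,-42,0.2],
])

```text
clock: 13.0
tcp_pos: [0.5132, 0.3956, 0.0089]
orientation: [-2.443, -1.975, 0.001]
contact_force: [0.2, 0.2, 0.1]
grip_width: 0.0682
gripper_force: 0.0
```

Call:
servo_tool([
  [0,0,0,0,0,0,0.6],
  [0,0,0,0,0,0,0.8],
  [0,0,0,0,0,0,1],
  [0,0,0,0,0,0,1],
  [0,0,0,0,0,0,1],
], force=50)

```text
clock: 13.42
tcp_pos: [0.5143, 0.3966, 0.0109]
orientation: [-2.443, -1.974, -0.004]
contact_force: [-0.7, -0.5, 6.6]
grip_width: 0.0491
gripper_force: 52.1
```

Call:
servo_tool([
  [0,0,0,0,0,10,1],
  [0,0,0,0,0,30,1],
  [0,0,0,0,0,60,1],
  [0,0,0,0,0,90,1],
  [0,0,0,0,0,110,1],
])

```text
clock: 13.83
tcp_pos: [0.5142, 0.3963, 0.1228]
orientation: [-2.444, -1.974, -0.004]
contact_force: [-0.0, -0.2, 0.5]
grip_width: 0.049
gripper_force: 51.5
```

Run:
```python
from h import *
o=r.get_obs();print(o['tcp_pos'],o['grip_width'])
p,d=r.grab_frame('wrist'); cv2.imwrite('pics/w6.png',p[100:400,120:520])
```

```text
[0.51415991 0.39629136 0.12278059] 0.04899978555253862
```

View pics/w6.png

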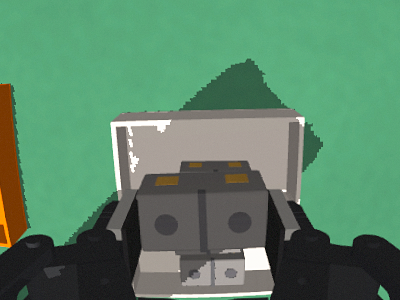

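Housing A is held at 49 mm, level. Carrying it to above bay y = -54.

Call:
servo_tool([
  [0,0,1,3,-25,0,1],
  [0,0,2,6,-60,0,1],
  [0,0,3,9,-95,0,1],
  [0,0,4,12,-132,0,1],
  [0,0,5,15,-170,0,1],
])

```text
clock: 14.3
tcp_pos: [0.5281, 0.2247, 0.1199]
orientation: [-2.353, -2.081, -0.001]
contact_force: [1.1, 0.4, -1.1]
grip_width: 0.049
gripper_force: 51.5
```

Call:
servo_tool([
  [0,0,1,3,-36,0,1],
  [0,0,2,6,-72,0,1],
  [0,0,3,9,-108,0,1],
  [0,0,4,12,-144,0,1],
  [0,0,5,15,-180,0,1],
])

```text
clock: 14.72
tcp_pos: [0.5431, 0.0442, 0.1199]
orientation: [2.261, 2.181, 0.001]
contact_force: [0.5, 0.2, -0.5]
grip_width: 0.0489
gripper_force: 51.5
```

Call:
servo_tool([
  [0,0,1,3,-36,0,1],
  [0,0,2,6,-72,0,1],
  [0,0,3,9,-108,0,1],
  [0,0,4,12,-144,0,1],
  [0,0,5,15,-180,0,1],
])

```text
clock: 15.13
tcp_pos: [0.558, -0.1357, 0.1199]
orientation: [2.164, 2.277, 0.001]
contact_force: [0.5, 0.7, -0.7]
grip_width: 0.0488
gripper_force: 51.5
```

Call:
servo_tool([
  [0,0,1,3,-36,-10,1],
  [0,0,2,6,-72,-25,1],
  [0,0,3,9,-100,-40,1],
  [0,0,4,12,-118,-55,1],
  [0,0,5,13,-125,-63,1],
])

```text
clock: 15.55
tcp_pos: [0.5699, -0.2633, 0.0553]
orientation: [2.068, 2.365, -0.003]
contact_force: [0.5, 0.0, -0.3]
grip_width: 0.0486
gripper_force: 51.5
```

Run:
```python
from h import *
o=r.get_obs();print(o['tcp_pos'],o['orientation'],jig(o['tcp_pos']),o['grip_width'])
a=Ro.from_rotvec(o['orientation']).as_matrix()[:2,1];print(np.degrees(np.arctan2(a[1],a[0])))
p,d=r.grab_frame('wrist'); cv2.imwrite('pics/w7.png',cv2.resize(p[150:400,160:480],(640,500),interpolation=cv2.INTER_CUBIC))
```

```text
[ 0.56988084 -0.26334299  0.05534752] [ 2.06797897  2.3646641  -0.00348487] [  1.45132503 -58.51443244] 0.04858908962853017
7.658334659755776
```

View pics/w7.png

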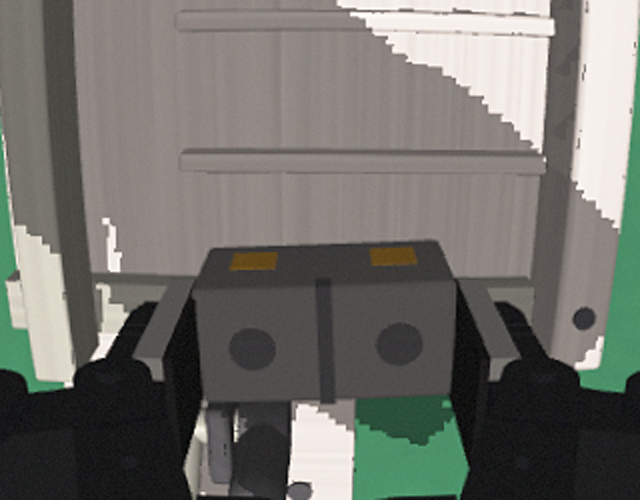

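The view shows fin lines at crop y≈20 and y≈160, and the housing's top face between y≈285 and 400. I check its lateral place against the fins.

Run:
```python
from h import *
o=r.get_obs();print('now',o['tcp_pos'],jig(o['tcp_pos']))
P,O=np.array([.56988,-.26334,.05535]),np.array([2.06798,2.36466,-.00348])
for n,u,v,z in [('fin mid L',185,161,.016),('fin mid R',540,161,.016),('fin+ L',180,21,.016),('fin+R',540,26,.016),('back in',533,280,.017),('top +yL',197,290,.072),('top+yR',453,280,.072),('top-yL',203,403,.072),('top-yR',450,398,.072),('bot+yL',212,248,.047),('bot+yR',435,241,.047)]:
    w=wz(160+u/2,150+v/2,P,O,z); print(n,jig(w).round(1))
```

```text
now [ 0.56928527 -0.26297577  0.05427111] [  0.91266707 -58.06789784]
fin mid L [-33.8 -35.4]
fin mid R [ 57.9 -35.8]
fin+ L [-33.6   0.3]
fin+R [56.2 -0.8]
back in [ 58.3 -68.7]
top +yL [-22.  -46.7]
top+yR [ 25.9 -44.9]
top-yL [-22.6 -71.7]
top-yR [ 26.9 -70.8]
bot+yL [-22.8 -47.6]
bot+yR [ 26.  -46.2]
```

The housing centre coincides with the TCP line (y -58.5), so it needs +4 mm and about -2° of turn. The fins check out at -36 and 0.

Call:
servo_tool([
  [0,0,-2,1.5,4.2,-5,1],
  [0,0,-2,1.5,4.2,-10,1],
  [0,0,-2,1.5,4.2,-14,1],
  [0,0,-2,1.5,4.2,-14,1],
  [0,0,-2,1.5,4.2,-14,1],
])

```text
clock: 16.02
tcp_pos: [0.5728, -0.2544, 0.0426]
orientation: [-2.103, -2.333, -0.0]
contact_force: [1.0, -0.9, -1.0]
grip_width: 0.0488
gripper_force: 51.5
```

```bash
cat > st.py <<'E'
from h import *
o=r.get_obs();a=Ro.from_rotvec(o['orientation']).as_matrix()[:2,1]
print(round(o['clock'],2),o['tcp_pos'].round(4),'jig',jig(o['tcp_pos']).round(1),'ang',round((np.degrees(np.arctan2(a[1],a[0]))+90)%180-90,1),'w',round(o['grip_width'],4),'F',o['contact_force'].round(1))
E
python3 st.py
```

```text
16.02 [ 0.5728 -0.2544  0.0426] jig [  5.6 -50. ] ang 5.9 w 0.0488 F [ 1.  -0.9 -1. ]
```

The earlier reading was a transient overshoot. Correcting back and letting it settle.

Call:
servo_tool([
  [0,0,0.5,-1,-4.2,0,1],
  [0,0,0.5,-1,-4.2,0,1],
  [0,0,0.5,-1,-4.2,0,1],
  [0,0,0.5,-1,-4.2,0,1],
  [0,0,0.5,-1,-4.2,0,1],
])

```text
clock: 16.43
tcp_pos: [0.5719, -0.2591, 0.0425]
orientation: [2.095, 2.341, 0.0]
contact_force: [0.2, -0.5, -0.7]
grip_width: 0.0493
gripper_force: 51.5
```

```bash
python3 st.py
```

```text
16.43 [ 0.5719 -0.2591  0.0425] jig [  4.  -54.6] ang 6.4 w 0.0493 F [ 0.2 -0.5 -0.7]
```

Good: lower by 26 mm to the floor.

Call:
servo_tool([
  [0,0,0,0,0.4,-8,1],
  [0,0,0,0,0.4,-16,1],
  [0,0,0,0,0.4,-22,1],
  [0,0,0,0,0.4,-26,1],
  [0,0,0,0,0.4,-26,1],
])

```text
clock: 16.85
tcp_pos: [0.5715, -0.2586, 0.016]
orientation: [-2.094, -2.34, 0.0]
contact_force: [0.1, 0.1, -0.5]
grip_width: 0.049
gripper_force: 51.6
```

```bash
python3 st.py
```

```text
16.85 [ 0.5715 -0.2586  0.016 ] jig [  3.7 -54. ] ang 6.4 w 0.049 F [ 0.1  0.1 -0.5]
```

Call:
servo_tool([
  [0,0,0,0,0,0,0.25],
  [0,0,0,0,0,0,0.25],
  [0,0,0,0,0,0,0.25],
  [0,0,0,0,0,20,0.25],
  [0,0,0,0,0,50,0.25],
])

```text
clock: 17.27
tcp_pos: [0.5696, -0.2576, 0.064]
orientation: [-2.091, -2.337, 0.004]
contact_force: [0.8, -0.0, -0.3]
grip_width: 0.064
gripper_force: 0.0
```

Call:
servo_tool([
  [0,0,0,0,0,40,0.2],
  [0,0,-1,-3,30,70,0.2],
  [0,0,-2,-6,65,80,0.2],
  [0,0,-3,-9,105,80,0.2],
  [0,0,-4,-12,145,80,0.2],
])

```text
clock: 17.68
tcp_pos: [0.5602, -0.1128, 0.1477]
orientation: [2.176, 2.263, 0.003]
contact_force: [1.4, 1.0, -0.3]
grip_width: 0.0684
gripper_force: 0.0
```

```bash
cat > chk.py <<'E'
from h import *
p,d=r.grab_frame('top'); cv2.imwrite('pics/tchk.png',p)
c,f=info('top'); T=np.array(c['cam_to_world'])
v,u=np.mgrid[200:295,360:480]; D=d[200:295,360:480]
X=np.stack([(u-c['cx'])/f*D,-(v-c['cy'])/f*D,-D],-1).reshape(-1,3)@T[:3,:3].T+T[:3,3]
J=np.array([jig(x) for x in X])
for y in (-54,-18,18,54):
    m=(abs(J[:,1]-y)<12)&(abs(J[:,0]-4)<20); print(y,'bay height',np.round(np.median(X[m,2])*1000,1),np.percentile(X[m,2]*1000,[10,90]).round(1))
E
python3 chk.py; python3 st.py
```

```text
-54 bay height 32.5 [29.2 36.3]
17.73 [ 0.5598 -0.1014  0.1462] jig [ 14.  103.2] ang 2.8 w 0.0683 F [-0.4  7.5 -1.8]
  return _methods._mean(a, axis=axis, dtype=dtype,
  ret = ret.dtype.type(ret / rcount)
Traceback (most recent call last):
  File "chk.py", line 8, in <module>
    m=(abs(J[:,1]-y)<12)&(abs(J[:,0]-4)<20); print(y,'bay height',np.round(np.median(X[m,2])*1000,1),np.percentile(X[m,2]*1000,[10,90]).round(1))
                                                                                                     ~~~~~~~~~~~~~^^^^^^^^^^^^^^^^^^^^^
IndexError: index -1 is out of bounds for axis 0 with size 0
```

Housing A sits flat (top at 32.5 mm, expected 33). On to B.

Call:
servo_tool([
  [0,0,-1,-3,38,0,0.2],
  [0,0,-2,-6,76,0,0.2],
  [0,0,-3,-9,114,0,0.2],
  [0,0,-4,-12,152,0,0.2],
  [0,0,-5,-15,190,0,0.2],
])

```text
clock: 18.15
tcp_pos: [0.5445, 0.0779, 0.1464]
orientation: [2.273, 2.169, 0.0]
contact_force: [0.5, 0.7, -0.4]
grip_width: 0.0681
gripper_force: 0.0
```

Call:
servo_tool([
  [0,0,-1,-3,38,0,0.2],
  [0,0,-2,-6,76,0,0.2],
  [0,0,-3,-9,114,0,0.2],
  [0,0,-4,-12,150,0,0.2],
  [0,0,-5,-15,185,0,0.2],
])

```text
clock: 18.57
tcp_pos: [0.5293, 0.2634, 0.1463]
orientation: [-2.364, -2.069, -0.0]
contact_force: [0.8, -1.2, -0.5]
grip_width: 0.0684
gripper_force: 0.0
```

Call:
servo_tool([
  [0,0,-1,-4,35,-10,0.2],
  [0,0,-2,-8,65,-25,0.2],
  [0,0,-3,-11,88,-50,0.2],
  [0,0,-4,-14,103,-75,0.2],
  [0,0,-4.5,-14,103,-95,0.2],
])

```text
clock: 18.98
tcp_pos: [0.5135, 0.3694, 0.0493]
orientation: [-2.436, -1.98, -0.0]
contact_force: [-1.0, 0.5, 0.0]
grip_width: 0.0682
gripper_force: 0.0
```

Call:
servo_tool([
  [0,0,0,0,0,0,0.2],
  [0,0,0,0,0,0,0.2],
  [0,0,0,0,0,0,0.2],
])

```text
clock: 19.23
tcp_pos: [0.517, 0.3635, 0.0525]
orientation: [2.444, 1.972, 0.002]
contact_force: [0.3, -0.6, 1.0]
grip_width: 0.0682
gripper_force: 0.0
```

```bash
python3 st.py
```

```text
19.23 [0.517  0.3635 0.0525] jig [ 36.4 569.6] ang -12.2 w 0.0682 F [ 0.3 -0.6  1. ]
```

Call:
servo_tool([
  [0,0,0,0,1,-14,0.2],
  [0,0,0,0,1,-28,0.2],
  [0,0,0,0,1,-37,0.2],
  [0,0,0,0,1,-40.5,0.2],
  [0,0,0,0,1,-40.5,0.2],
])

```text
clock: 19.65
tcp_pos: [0.5151, 0.3645, 0.0095]
orientation: [2.444, 1.974, -0.004]
contact_force: [0.5, -0.2, 0.1]
grip_width: 0.0685
gripper_force: 0.0
```

Call:
servo_tool([
  [0,0,0,0,0,0,0.6],
  [0,0,0,0,0,0,0.8],
  [0,0,0,0,0,0,1],
  [0,0,0,0,0,0,1],
  [0,0,0,0,0,0,1],
])

```text
clock: 20.07
tcp_pos: [0.5162, 0.3656, 0.0115]
orientation: [-2.444, -1.974, -0.002]
contact_force: [-0.4, -0.1, 3.0]
grip_width: 0.0489
gripper_force: 53.0
```

Call:
servo_tool([
  [0,0,0,0,0,10,1],
  [0,0,0,0,0,30,1],
  [0,0,0,0,0,60,1],
  [0,0,0,0,0,90,1],
  [0,0,0,0,0,110,1],
])

```text
clock: 20.48
tcp_pos: [0.5167, 0.3657, 0.1242]
orientation: [-2.444, -1.974, -0.004]
contact_force: [0.2, 0.5, -0.1]
grip_width: 0.0489
gripper_force: 52.6
```

Call:
servo_tool([
  [0,0,1,3,-25,0,1],
  [0,0,2,6,-60,0,1],
  [0,0,3,9,-95,0,1],
  [0,0,4,12,-132,0,1],
  [0,0,5,15,-170,0,1],
])

```text
clock: 20.9
tcp_pos: [0.5306, 0.1941, 0.1217]
orientation: [-2.353, -2.081, -0.001]
contact_force: [0.2, -0.5, -0.5]
grip_width: 0.0486
gripper_force: 52.6
```

Call:
servo_tool([
  [0,0,1,3,-36,0,1],
  [0,0,2,6,-72,0,1],
  [0,0,3,9,-108,0,1],
  [0,0,4,12,-144,0,1],
  [0,0,5,15,-180,0,1],
])

```text
clock: 21.32
tcp_pos: [0.5457, 0.0136, 0.1217]
orientation: [2.261, 2.181, 0.001]
contact_force: [0.6, 0.0, -0.6]
grip_width: 0.0489
gripper_force: 52.6
```

Call:
servo_tool([
  [0,0,1,3,-36,0,1],
  [0,0,2,6,-70,0,1],
  [0,0,3,9,-103,0,1],
  [0,0,4,12,-134,0,1],
  [0,0,5,13,-163,0,1],
])

```text
clock: 21.73
tcp_pos: [0.5589, -0.1499, 0.1217]
orientation: [2.165, 2.276, 0.001]
contact_force: [1.3, 0.7, -0.1]
grip_width: 0.049
gripper_force: 52.6
```

Call:
servo_tool([
  [0,0,1,3,-28,-10,1],
  [0,0,2,5,-50,-30,1],
  [0,0,3,7,-67,-50,1],
  [0,0,3.5,8,-75.5,-70,1],
  [0,0,3.5,8,-75.5,-77,1],
])

```text
clock: 22.15
tcp_pos: [0.565, -0.2257, 0.0421]
orientation: [-2.097, -2.337, 0.004]
contact_force: [-0.4, -0.2, -0.5]
grip_width: 0.0487
gripper_force: 52.6
```

Call:
servo_tool([
  [0,0,0,0,0,0,1],
  [0,0,0,0,0,0,1],
  [0,0,0,0,0,0,1],
  [0,0,0,0,0,0,1],
])

```text
clock: 22.48
tcp_pos: [0.5679, -0.2222, 0.0453]
orientation: [2.092, 2.342, 0.002]
contact_force: [0.2, -0.1, -0.8]
grip_width: 0.049
gripper_force: 52.6
```

```bash
python3 st.py
python3 - <<'E'
from h import *
p,d=r.grab_frame('wrist'); cv2.imwrite('pics/w8.png',p)
E
```

```text
22.48 [ 0.5679 -0.2222  0.0453] jig [  5.2 -17.5] ang 6.5 w 0.049 F [ 0.2 -0.1 -0.8]
```

Call:
servo_tool([
  [0,0,0,-1,0,-8,1],
  [0,0,0,-1,0,-16,1],
  [0,0,0,-1,0,-23,1],
  [0,0,0,-1,0,-28,1],
  [0,0,0,-1,0,-28,1],
])

```text
clock: 22.95
tcp_pos: [0.5655, -0.223, 0.0158]
orientation: [-2.094, -2.34, -0.0]
contact_force: [-3.0, 1.0, 9.6]
grip_width: 0.0488
gripper_force: 54.9
```

```bash
python3 st.py
```

```text
22.95 [ 0.5655 -0.223   0.0158] jig [  2.7 -17.9] ang 6.4 w 0.0488 F [-3.   1.   9.6]
```

Floor contact at the expected height. Release and go for C.

Call:
servo_tool([
  [0,0,0,0,0,0.5,0.25],
  [0,0,0,0,0,0.5,0.25],
  [0,0,0,0,0,0.5,0.25],
  [0,0,0,0,0,20,0.25],
  [0,0,0,0,0,50,0.25],
])

```text
clock: 23.37
tcp_pos: [0.5634, -0.2222, 0.0634]
orientation: [-2.091, -2.337, 0.005]
contact_force: [-0.0, -0.2, 0.9]
grip_width: 0.0639
gripper_force: 0.0
```

Call:
servo_tool([
  [0,0,0,0,0,40,0.2],
  [0,0,-1,-4,30,70,0.2],
  [0,0,-2,-8,65,80,0.2],
  [0,0,-3,-12,103,80,0.2],
  [0,0,-4,-16,141,80,0.2],
])

```text
clock: 23.78
tcp_pos: [0.5502, -0.0811, 0.147]
orientation: [2.176, 2.263, 0.003]
contact_force: [0.3, 0.7, -0.4]
grip_width: 0.0685
gripper_force: 0.0
```

Call:
servo_tool([
  [0,0,-1,-5,38,0,0.2],
  [0,0,-2,-10,76,0,0.2],
  [0,0,-3,-15,114,0,0.2],
  [0,0,-4,-20,152,0,0.2],
  [0,0,-5,-24,190,0,0.2],
])

```text
clock: 24.2
tcp_pos: [0.5251, 0.1096, 0.1458]
orientation: [-2.273, -2.169, 0.0]
contact_force: [1.7, -0.1, 0.2]
grip_width: 0.0682
gripper_force: 0.0
```

Call:
servo_tool([
  [0,0,-1,-4,34,0,0.2],
  [0,0,-2,-8,67,0,0.2],
  [0,0,-3,-12,98,0,0.2],
  [0,0,-4,-16,127,0,0.2],
  [0,0,-5,-18,154,0,0.2],
])

```text
clock: 24.62
tcp_pos: [0.5069, 0.2639, 0.1456]
orientation: [-2.364, -2.069, 0.001]
contact_force: [0.7, -0.5, 0.8]
grip_width: 0.0683
gripper_force: 0.0
```

Call:
servo_tool([
  [0,0,-1,-3,25,-10,0.2],
  [0,0,-2,-6,45,-30,0.2],
  [0,0,-3,-6,58,-55,0.2],
  [0,0,-4,-6,63,-80,0.2],
  [0,0,-4.5,-6,63,-97,0.2],
])

```text
clock: 25.03
tcp_pos: [0.5003, 0.3267, 0.0464]
orientation: [-2.441, -1.977, 0.002]
contact_force: [-0.3, -0.4, 0.2]
grip_width: 0.0685
gripper_force: 0.0
```

Call:
servo_tool([
  [0,0,0,0,0,0,0.2],
  [0,0,0,0,0,0,0.2],
  [0,0,0,0,0,0,0.2],
  [0,0,0,0,0,0,0.2],
])

```text
clock: 25.37
tcp_pos: [0.503, 0.3249, 0.0504]
orientation: [2.444, 1.973, 0.004]
contact_force: [-0.7, 0.3, -0.2]
grip_width: 0.0682
gripper_force: 0.0
```

```bash
python3 st.py; python3 chk.py 2>/dev/null
```

```text
25.37 [0.503  0.3249 0.0504] jig [ 17.1 533.3] ang -12.2 w 0.0682 F [-0.7  0.3 -0.2]
-54 bay height 32.3 [29.  35.5]
-18 bay height 32.3 [29.1 36.2]
18 bay height 6.9 [ 3.6 10.7]
54 bay height 6.9 [ 3.9 10.3]
```

B is flat as well (32.3 mm). Gripping C.

Call:
servo_tool([
  [0,0,0,-0.5,0.7,-14,0.2],
  [0,0,0,-0.5,0.7,-28,0.2],
  [0,0,0,-0.5,0.7,-36,0.2],
  [0,0,0,-0.5,0.7,-39,0.2],
  [0,0,0,-0.5,0.7,-39,0.2],
])

```text
clock: 25.83
tcp_pos: [0.5013, 0.3253, 0.0098]
orientation: [-2.444, -1.974, 0.001]
contact_force: [-0.6, 0.3, -0.6]
grip_width: 0.0686
gripper_force: 0.0
```

Call:
servo_tool([
  [0,0,0,0,0,0,0.6],
  [0,0,0,0,0,0,0.8],
  [0,0,0,0,0,0,1],
  [0,0,0,0,0,0,1],
  [0,0,0,0,0,0,1],
])

```text
clock: 26.25
tcp_pos: [0.5022, 0.326, 0.0111]
orientation: [2.444, 1.974, 0.003]
contact_force: [0.3, -1.4, 6.6]
grip_width: 0.0488
gripper_force: 51.8
```

Call:
servo_tool([
  [0,0,0,0,0,10,1],
  [0,0,0,0,0,30,1],
  [0,0,0,0,0,60,1],
  [0,0,0,0,0,90,1],
  [0,0,0,0,0,110,1],
])

```text
clock: 26.67
tcp_pos: [0.5022, 0.3259, 0.1232]
orientation: [2.444, 1.974, 0.005]
contact_force: [0.9, 0.7, -0.5]
grip_width: 0.0488
gripper_force: 51.4
```

Call:
servo_tool([
  [0,0,1,4,-25,0,1],
  [0,0,2,8,-60,0,1],
  [0,0,3,12,-95,0,1],
  [0,0,4,16,-132,0,1],
  [0,0,5,20,-170,0,1],
])

```text
clock: 27.08
tcp_pos: [0.5213, 0.1543, 0.1207]
orientation: [2.353, 2.081, 0.002]
contact_force: [0.8, 0.3, -0.2]
grip_width: 0.049
gripper_force: 51.3
```

```bash
python3 st.py
```

```text
27.08 [0.5213 0.1543 0.1207] jig [ 11.4 361.9] ang -7.0 w 0.049 F [ 0.8  0.3 -0.2]
```

Call:
servo_tool([
  [0,0,1,4,-36,0,1],
  [0,0,2,8,-72,0,1],
  [0,0,3,12,-108,0,1],
  [0,0,4,16,-144,0,1],
  [0,0,5,20,-178,0,1],
])

```text
clock: 27.5
tcp_pos: [0.5412, -0.0246, 0.1208]
orientation: [2.262, 2.18, 0.001]
contact_force: [0.9, -0.2, -1.5]
grip_width: 0.0489
gripper_force: 51.3
```

Call:
servo_tool([
  [0,0,1,4,-32,0,1],
  [0,0,2,7,-60,0,1],
  [0,0,3,10,-84,0,1],
  [0,0,4,12,-102,0,1],
  [0,0,5,14,-118,0,1],
])

```text
clock: 27.92
tcp_pos: [0.5552, -0.1426, 0.1207]
orientation: [2.166, 2.275, 0.0]
contact_force: [1.0, 0.9, -0.2]
grip_width: 0.0488
gripper_force: 51.3
```

Call:
servo_tool([
  [0,0,1,3,-15,-10,1],
  [0,0,2,5,-28,-30,1],
  [0,0,3,7,-38,-50,1],
  [0,0,3.5,7,-46,-70,1],
  [0,0,3.5,7,-46,-77,1],
])

```text
clock: 28.33
tcp_pos: [0.5605, -0.1883, 0.0412]
orientation: [-2.096, -2.338, 0.004]
contact_force: [0.1, 0.1, -0.2]
grip_width: 0.049
gripper_force: 51.3
```

Call:
servo_tool([
  [0,0,0,0,0,0,1],
  [0,0,0,0,0,0,1],
  [0,0,0,0,0,0,1],
  [0,0,0,0,0,0,1],
])

```text
clock: 28.67
tcp_pos: [0.5634, -0.1859, 0.0443]
orientation: [2.092, 2.341, 0.002]
contact_force: [0.2, -0.1, -0.3]
grip_width: 0.049
gripper_force: 51.3
```

```bash
python3 st.py
```

```text
28.67 [ 0.5634 -0.1859  0.0443] jig [ 5.8 19.1] ang 6.4 w 0.049 F [ 0.2 -0.1 -0.3]
```

Call:
servo_tool([
  [0,0,0,0,-0.8,-8,1],
  [0,0,0,0,-0.8,-16,1],
  [0,0,0,0,-0.8,-23,1],
  [0,0,0,0,-0.8,-27.5,1],
  [0,0,0,0,-0.8,-27.5,1],
])

```text
clock: 29.08
tcp_pos: [0.5623, -0.1872, 0.0149]
orientation: [-2.094, -2.341, 0.0]
contact_force: [0.1, 1.3, 2.5]
grip_width: 0.0489
gripper_force: 52.0
```

```bash
python3 st.py
```

```text
29.08 [ 0.5623 -0.1872  0.0149] jig [ 4.5 18. ] ang 6.4 w 0.0489 F [0.1 1.3 2.5]
```

Call:
servo_tool([
  [0,0,0,0,0,0.5,0.25],
  [0,0,0,0,0,0.5,0.25],
  [0,0,0,0,0,0.5,0.25],
  [0,0,0,0,0,20,0.25],
  [0,0,0,0,0,50,0.25],
])

```text
clock: 29.5
tcp_pos: [0.5599, -0.1865, 0.0631]
orientation: [-2.091, -2.338, 0.005]
contact_force: [0.2, 1.0, 0.2]
grip_width: 0.0638
gripper_force: 0.0
```

Call:
servo_tool([
  [0,0,0,0,0,40,0.2],
  [0,0,-1,-4,30,70,0.2],
  [0,0,-2,-8,65,80,0.2],
  [0,0,-3,-12,103,80,0.2],
  [0,0,-4,-16,141,80,0.2],
])

```text
clock: 29.92
tcp_pos: [0.5467, -0.0452, 0.1467]
orientation: [2.176, 2.263, 0.003]
contact_force: [0.7, 0.3, -0.4]
grip_width: 0.068
gripper_force: 0.0
```

Call:
servo_tool([
  [0,0,-1,-5,36,0,0.2],
  [0,0,-2,-10,72,0,0.2],
  [0,0,-3,-15,106,0,0.2],
  [0,0,-4,-20,138,0,0.2],
  [0,0,-5,-24,169,0,0.2],
])

```text
clock: 30.33
tcp_pos: [0.5215, 0.1246, 0.1453]
orientation: [-2.272, -2.169, -0.0]
contact_force: [-0.5, -0.2, -0.1]
grip_width: 0.0684
gripper_force: 0.0
```

Call:
servo_tool([
  [0,0,-1,-4,30,0,0.2],
  [0,0,-2,-8,56,0,0.2],
  [0,0,-3,-12,80,0,0.2],
  [0,0,-4,-16,102,0,0.2],
  [0,0,-5,-18,122,0,0.2],
])

```text
clock: 30.75
tcp_pos: [0.5034, 0.2465, 0.1452]
orientation: [-2.364, -2.069, 0.001]
contact_force: [0.2, -0.5, 0.3]
grip_width: 0.0686
gripper_force: 0.0
```

Call:
servo_tool([
  [0,0,-1,-3,20,-10,0.2],
  [0,0,-2,-5,36,-30,0.2],
  [0,0,-3,-5.5,45,-55,0.2],
  [0,0,-4,-5.5,49.5,-80,0.2],
  [0,0,-4.5,-5.5,49.5,-97,0.2],
])

```text
clock: 31.17
tcp_pos: [0.4975, 0.2956, 0.0462]
orientation: [-2.442, -1.976, 0.002]
contact_force: [0.2, -0.5, -0.0]
grip_width: 0.0681
gripper_force: 0.0
```

Call:
servo_tool([
  [0,0,0,0,0,0,0.2],
  [0,0,0,0,0,0,0.2],
  [0,0,0,0,0,0,0.2],
  [0,0,0,0,0,0,0.2],
])

```text
clock: 31.5
tcp_pos: [0.4999, 0.2944, 0.0499]
orientation: [2.444, 1.974, 0.004]
contact_force: [0.2, 0.4, -0.4]
grip_width: 0.0682
gripper_force: 0.0
```

```bash
python3 st.py; python3 chk.py 2>/dev/null
```

```text
31.5 [0.4999 0.2944 0.0499] jig [  9.8 503.6] ang -12.2 w 0.0682 F [ 0.2  0.4 -0.4]
-54 bay height 32.5 [28.8 35.7]
-18 bay height 32.4 [29.2 35.5]
18 bay height 32.5 [29.1 35.7]
54 bay height 7.5 [ 4.7 10.5]
```

Three housings are flat. Gripping D.

Call:
servo_tool([
  [0,0,0,0,0.6,-14,0.2],
  [0,0,0,0,0.6,-28,0.2],
  [0,0,0,0,0.6,-36,0.2],
  [0,0,0,0,0.6,-38.5,0.2],
  [0,0,0,0,0.6,-38.5,0.2],
])

```text
clock: 31.97
tcp_pos: [0.4988, 0.2946, 0.0099]
orientation: [-2.444, -1.974, 0.001]
contact_force: [-0.5, 0.5, 0.2]
grip_width: 0.0685
gripper_force: 0.0
```

Call:
servo_tool([
  [0,0,0,0,0,0,0.6],
  [0,0,0,0,0,0,0.8],
  [0,0,0,0,0,0,1],
  [0,0,0,0,0,0,1],
  [0,0,0,0,0,0,1],
])

```text
clock: 32.38
tcp_pos: [0.4996, 0.2952, 0.0109]
orientation: [2.444, 1.974, 0.003]
contact_force: [-0.7, 0.3, 7.0]
grip_width: 0.0486
gripper_force: 52.6
```

Call:
servo_tool([
  [0,0,0,0,0,10,1],
  [0,0,0,0,0,30,1],
  [0,0,0,0,0,60,1],
  [0,0,0,0,0,90,1],
  [0,0,0,0,0,110,1],
])

```text
clock: 32.8
tcp_pos: [0.4996, 0.2951, 0.123]
orientation: [2.444, 1.974, 0.004]
contact_force: [-0.2, 0.2, -0.3]
grip_width: 0.0485
gripper_force: 51.9
```

Call:
servo_tool([
  [0,0,1,4,-25,0,1],
  [0,0,2,8,-60,0,1],
  [0,0,3,12,-95,0,1],
  [0,0,4,16,-132,0,1],
  [0,0,5,20,-168,0,1],
])

```text
clock: 33.22
tcp_pos: [0.5187, 0.1252, 0.1207]
orientation: [2.354, 2.08, 0.001]
contact_force: [-0.1, 0.1, -0.9]
grip_width: 0.049
gripper_force: 51.9
```

```bash
python3 st.py
```

```text
33.22 [0.5187 0.1252 0.1207] jig [  4.8 333.4] ang -7.1 w 0.049 F [-0.1  0.1 -0.9]
```

Call:
servo_tool([
  [0,0,1,4,-32,0,1],
  [0,0,2,8,-62,0,1],
  [0,0,3,12,-92,0,1],
  [0,0,4,16,-122,0,1],
  [0,0,5,20,-150,0,1],
])

```text
clock: 33.63
tcp_pos: [0.5386, -0.0251, 0.1206]
orientation: [2.262, 2.18, 0.0]
contact_force: [-0.3, -0.7, -0.4]
grip_width: 0.0488
gripper_force: 51.8
```

Call:
servo_tool([
  [0,0,1,3,-24,0,1],
  [0,0,2,6,-44,0,1],
  [0,0,3,8,-60,0,1],
  [0,0,4,10,-73,0,1],
  [0,0,5,12,-83,0,1],
])

```text
clock: 34.05
tcp_pos: [0.5506, -0.1079, 0.1205]
orientation: [2.166, 2.275, -0.0]
contact_force: [0.2, 0.3, -0.0]
grip_width: 0.0491
gripper_force: 51.8
```

Call:
servo_tool([
  [0,0,1,3,-15,-10,1],
  [0,0,2,5,-28,-30,1],
  [0,0,3,6,-38,-50,1],
  [0,0,3.5,6,-45,-70,1],
  [0,0,3.5,6,-45,-77,1],
])

```text
clock: 34.47
tcp_pos: [0.555, -0.1528, 0.0411]
orientation: [-2.096, -2.338, 0.004]
contact_force: [-1.2, 0.3, 0.2]
grip_width: 0.0487
gripper_force: 51.8
```

Call:
servo_tool([
  [0,0,0,0,0,0,1],
  [0,0,0,0,0,0,1],
  [0,0,0,0,0,0,1],
  [0,0,0,0,0,0,1],
])

```text
clock: 34.8
tcp_pos: [0.5578, -0.1506, 0.0442]
orientation: [2.092, 2.341, 0.002]
contact_force: [-0.1, -0.2, 0.2]
grip_width: 0.0488
gripper_force: 51.9
```

```bash
python3 st.py
```

```text
34.8 [ 0.5578 -0.1506  0.0442] jig [ 5.2 54.8] ang 6.4 w 0.0488 F [-0.1 -0.2  0.2]
```

Call:
servo_tool([
  [0,0,0,0,-0.6,-8,1],
  [0,0,0,0,-0.6,-16,1],
  [0,0,0,0,-0.6,-23,1],
  [0,0,0,0,-0.6,-27.5,1],
  [0,0,0,0,-0.6,-27.5,1],
])

```text
clock: 35.22
tcp_pos: [0.5566, -0.1517, 0.0153]
orientation: [-2.094, -2.34, 0.0]
contact_force: [-2.7, 1.2, 7.2]
grip_width: 0.0487
gripper_force: 54.0
```

```bash
python3 st.py
```

```text
35.22 [ 0.5566 -0.1517  0.0153] jig [ 3.8 53.9] ang 6.4 w 0.0487 F [-2.7  1.2  7.2]
```

Call:
servo_tool([
  [0,0,0,0,0,0.5,0.25],
  [0,0,0,0,0,0.5,0.25],
  [0,0,0,0,0,0.5,0.25],
  [0,0,0,0,0,25,0.25],
  [0,0,0,0,0,60,0.25],
])

```text
clock: 35.63
tcp_pos: [0.5542, -0.1511, 0.073]
orientation: [-2.09, -2.337, 0.006]
contact_force: [0.4, -0.0, -0.1]
grip_width: 0.0637
gripper_force: 0.0
```

Call:
servo_tool([
  [0,0,0,-5,0,35,0.3],
  [0,0,0,-25,-8,60,0.4],
  [0,0,0,-45,-18,60,0.4],
  [0,0,0,-60,-25,60,0.4],
  [0,0,1.5,-67,-28,60,0.4],
])

```text
clock: 36.05
tcp_pos: [0.4876, -0.1811, 0.1358]
orientation: [-2.066, -2.366, 0.001]
contact_force: [-0.3, 0.7, -0.3]
grip_width: 0.0513
gripper_force: 0.0
```

Call:
servo_tool([
  [0,0,0,0,0,0,0.4],
  [0,0,0,0,0,0,0.4],
  [0,0,0,0,0,0,0.4],
  [0,0,0,0,0,0,0.4],
])

```text
clock: 36.38
tcp_pos: [0.4907, -0.1792, 0.1352]
orientation: [2.063, 2.369, 0.0]
contact_force: [0.2, 0.2, -0.1]
grip_width: 0.0513
gripper_force: 0.0
```

```bash
python3 st.py; python3 chk.py
python3 - <<'E'
from h import *
p,d=r.grab_frame('wrist'); cv2.imwrite('pics/w9.png',p)
E
```

```text
36.38 [ 0.4907 -0.1792  0.1352] jig [-65.2  35.8] ang 7.9 w 0.0513 F [ 0.2  0.2 -0.1]
  return _methods._mean(a, axis=axis, dtype=dtype,
  ret = ret.dtype.type(ret / rcount)
Traceback (most recent call last):
  File "chk.py", line 8, in <module>
    m=(abs(J[:,1]-y)<12)&(abs(J[:,0]-4)<20); print(y,'bay height',np.round(np.median(X[m,2])*1000,1),np.percentile(X[m,2]*1000,[10,90]).round(1))
                                                                                                     ~~~~~~~~~~~~~^^^^^^^^^^^^^^^^^^^^^
IndexError: index -1 is out of bounds for axis 0 with size 0
```

View pics/w9.png

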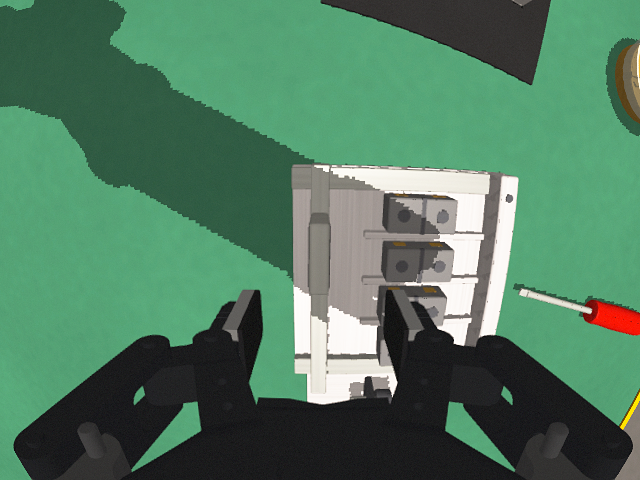

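Wrist view: the housings lie flat in their bays (tops near (420,213), (418,262) and (412,303)). The grip plate is centred between the fingers at (318,255). Grip it and slide home.

Call:
servo_tool([
  [0,0,0,-1,0,-25,0.4],
  [0,0,0,-1,0,-50,0.4],
  [0,0,0,-1,0,-70,0.4],
  [0,0,0,-1,0,-79,0.4],
  [0,0,0,-1,0,-79,0.4],
])

```text
clock: 36.9
tcp_pos: [0.4876, -0.1792, 0.0545]
orientation: [-2.061, -2.366, 0.003]
contact_force: [-0.4, -0.3, 0.1]
grip_width: 0.0514
gripper_force: 0.0
```

Call:
servo_tool([
  [0,0,0,0,0,0,1],
  [0,0,0,0,0,0,1],
  [0,0,0,0,0,0,1],
  [0,0,0,0,0,0,1],
  [0,0,0,0,0,0,1],
], force=50)

```text
clock: 37.32
tcp_pos: [0.4897, -0.18, 0.0577]
orientation: [2.064, 2.366, 0.002]
contact_force: [-1.3, -0.1, 6.9]
grip_width: 0.0103
gripper_force: 50.1
```

Call:
servo_tool([
  [0,0,0,9,1.2,0,1],
  [0,0,0,18,2.5,0,1],
  [0,0,0,28,3.9,0,1],
  [0,0,0,38,5.3,0,1],
  [0,0,0,47,6.5,0,1],
])

```text
clock: 37.73
tcp_pos: [0.5364, -0.174, 0.0577]
orientation: [2.065, 2.366, 0.0]
contact_force: [-3.7, -2.2, 7.8]
grip_width: 0.0106
gripper_force: 50.3
```

Call:
servo_tool([
  [0,0,0,7,1,0,1],
  [0,0,0,14,2,0,1],
  [0,0,0,18,2.5,0,1],
  [0,0,0,20,2.8,0,1],
  [0,0,0,20,2.8,0,1],
])

```text
clock: 38.15
tcp_pos: [0.5568, -0.1714, 0.0577]
orientation: [2.064, 2.366, 0.001]
contact_force: [-0.9, -1.5, 4.8]
grip_width: 0.0104
gripper_force: 49.9
```

Call:
servo_tool([
  [0,0,0,1,0.1,0,1],
  [0,0,0,1,0.1,0,1],
  [0,0,0,1,0.1,0,1],
])

```text
clock: 38.4
tcp_pos: [0.5573, -0.1714, 0.0577]
orientation: [2.064, 2.366, 0.001]
contact_force: [-0.9, -2.5, 5.8]
grip_width: 0.0107
gripper_force: 50.0
```

```bash
python3 st.py
```

```text
38.4 [ 0.5573 -0.1714  0.0577] jig [ 1.8 34.3] ang 7.8 w 0.0107 F [-0.9 -2.5  5.8]
```

Call:
servo_tool([
  [0,0,0,2,0.3,0,1],
  [0,0,0,2,0.3,0,1],
  [0,0,0,2,0.3,0,1],
  [0,0,0,2,0.3,0,1],
])

```text
clock: 38.73
tcp_pos: [0.5575, -0.1714, 0.0577]
orientation: [-2.066, -2.366, 0.002]
contact_force: [-6.9, -1.2, 10.9]
grip_width: 0.0106
gripper_force: 50.7
```

```bash
python3 st.py
```

```text
38.73 [ 0.5575 -0.1714  0.0577] jig [ 1.9 34.3] ang 7.8 w 0.0106 F [-6.9 -1.2 10.9]
```

The fence is firm against its stop. Release and go round to the outer side of the lever.

Call:
servo_tool([
  [0,0,0,0,0,0,0.4],
  [0,0,0,0,0,0,0.4],
  [0,0,0,0,0,0,0.4],
  [0,0,0,0,0,35,0.4],
  [0,0,0,0,0,75,0.4],
])

```text
clock: 39.15
tcp_pos: [0.5568, -0.1691, 0.1296]
orientation: [-2.059, -2.365, 0.005]
contact_force: [0.3, -0.2, -0.2]
grip_width: 0.051
gripper_force: 0.0
```

Call:
servo_tool([
  [0,0,0,0,-20,30,1],
  [0,0,0,0,-55,35,1],
  [0,0,0,-2,-92,35,1],
  [0,0,0,-4,-130,35,1],
  [0,0,0,-5,-165,35,1],
])

```text
clock: 39.57
tcp_pos: [0.5539, -0.3369, 0.167]
orientation: [2.062, 2.368, 0.0]
contact_force: [0.7, -0.4, -0.0]
grip_width: 0.0002
gripper_force: 0.0
```

Call:
servo_tool([
  [0,0,0,-1,-35,0,1],
  [0,0,0,-1,-55,0,1],
  [0,0,0,-1,-66,0,1],
  [0,0,0,-1,-66,0,1],
  [0,0,0,-1,-66,0,1],
])

```text
clock: 39.98
tcp_pos: [0.5532, -0.3999, 0.166]
orientation: [-2.063, -2.368, -0.001]
contact_force: [0.7, 1.1, -0.5]
grip_width: 0.0001
gripper_force: 0.0
```

```bash
python3 st.py
```

```text
39.98 [ 0.5532 -0.3999  0.166 ] jig [ -34.1 -191.4] ang 7.9 w 0.0001 F [ 0.7  1.1 -0.5]
```

Call:
servo_tool([
  [0,0,0,0,-4,-25,1],
  [0,0,0,0,-4,-50,1],
  [0,0,0,0,-4,-75,1],
  [0,0,0,0,-4,-91,1],
  [0,0,0,0,-4,-91,1],
])

```text
clock: 40.4
tcp_pos: [0.552, -0.4, 0.0713]
orientation: [-2.054, -2.367, -0.001]
contact_force: [-0.6, -0.2, -0.6]
grip_width: -0.0003
gripper_force: 0.0
```

Call:
servo_tool([
  [0,0,0,-2,14,0,1],
  [0,0,0,-4,28,0,1],
  [0,0,0,-6,42,0,1],
  [0,0,0,-8,56,2,1],
  [0,0,0,-9,65,2,1],
])

```text
clock: 40.82
tcp_pos: [0.5449, -0.3372, 0.0788]
orientation: [2.06, 2.371, 0.003]
contact_force: [0.1, -1.2, 0.3]
grip_width: -0.0002
gripper_force: 0.5
```

Call:
servo_tool([
  [0,0,0,-2,14,0,1],
  [0,0,0,-4,28,0,1],
  [0,0,0,-6,40,0,1],
  [0,0,0,-7,49,-2,1],
  [0,0,0,-7,50,-2,1],
])

```text
clock: 41.23
tcp_pos: [0.5365, -0.2868, 0.0747]
orientation: [-2.059, -2.369, -0.001]
contact_force: [0.2, -0.8, 0.5]
grip_width: -0.0
gripper_force: 0.0
```

```bash
python3 st.py
```

```text
41.23 [ 0.5365 -0.2868  0.0747] jig [-34.9 -77.1] ang 8.0 w -0.0 F [ 0.2 -0.8  0.5]
```

Push 6 mm more, minding the force.

Call:
servo_tool([
  [0,0,0,-0.4,3,0,1],
  [0,0,0,-0.8,5,0,1],
  [0,0,0,-0.8,6,0,1],
  [0,0,0,-0.8,6,0,1],
])

```text
clock: 41.57
tcp_pos: [0.5359, -0.2844, 0.0754]
orientation: [2.064, 2.368, -0.0]
contact_force: [0.2, -0.3, 0.3]
grip_width: -0.0001
gripper_force: 0.1
```

```bash
python3 st.py
```

```text
41.57 [ 0.5359 -0.2844  0.0754] jig [-35.1 -74.7] ang 7.8 w -0.0001 F [ 0.2 -0.3  0.3]
```

Call:
servo_tool([
  [0,0,0,-0.3,2,0,1],
  [0,0,0,-0.5,4,0,1],
  [0,0,0,-0.5,4,0,1],
  [0,0,0,-0.5,4,0,1],
])

```text
clock: 41.9
tcp_pos: [0.5357, -0.2814, 0.0758]
orientation: [2.064, 2.366, -0.001]
contact_force: [0.1, -4.3, 0.8]
grip_width: -0.0
gripper_force: 2.1
```

```bash
python3 st.py
```

```text
41.9 [ 0.5357 -0.2814  0.0758] jig [-34.9 -71.6] ang 7.8 w -0.0 F [ 0.1 -4.3  0.8]
```

The lever is at its stop. Back off, rise and take a final look.

Call:
servo_tool([
  [0,0,0,2,-15,0,1],
  [0,0,0,4,-35,0,1],
  [0,0,0,4,-45,30,1],
  [0,0,0,4,-60,65,1],
  [0,0,0,4,-75,100,1],
])

```text
clock: 42.32
tcp_pos: [0.5387, -0.3551, 0.1755]
orientation: [-2.061, -2.366, 0.0]
contact_force: [0.4, -0.9, 0.4]
grip_width: 0.0001
gripper_force: 0.0
```

Call:
servo_tool([
  [0,0,0,-5,-30,20,1],
  [0,0,0,-10,-60,30,1],
  [0,0,0,-15,-90,30,1],
  [0,0,0,-20,-110,30,1],
  [0,0,0,-20,-110,30,1],
])

```text
clock: 42.73
tcp_pos: [0.5159, -0.4711, 0.2055]
orientation: [2.072, 2.361, -0.005]
contact_force: [-1.4, -1.0, 0.9]
grip_width: 0.0004
gripper_force: 0.0
```

```bash
python3 st.py
python3 - <<'E'
from h import *
t,_=r.grab_frame('top'); s,_=r.grab_frame('scene'); cv2.imwrite('pics/tf.png',t)
o=np.zeros((600,800,3),np.uint8)
o[:300,:400]=cv2.resize(t[205:290,365:478],(400,300),interpolation=cv2.INTER_CUBIC)
o[:300,400:]=cv2.resize(t[180:300,230:390],(400,300),interpolation=cv2.INTER_CUBIC)
o[300:,:400]=cv2.resize(s[200:295,140:267],(400,300),interpolation=cv2.INTER_CUBIC)
o[300:,400:]=cv2.resize(s[220:350,230:403],(400,300),interpolation=cv2.INTER_CUBIC)
cv2.imwrite('pics/final.png',o)
E
```

```text
42.73 [ 0.5159 -0.4711  0.2055] jig [ -81.  -256.7] ang 7.5 w 0.0004 F [-1.4 -1.   0.9]
```

View pics/final.png

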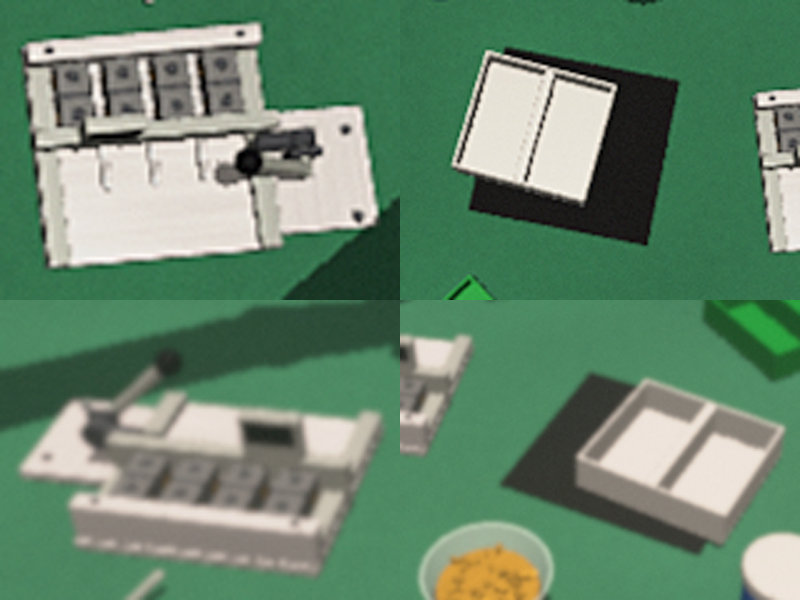

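The final view shows the jig loaded: four housings at the backstop, fence home, lever leaning in. The tray, however, has been knocked off-centre; its rim corners in the top-right crop are (487,52), (616,88), (585,203) and (455,165). I measure it and put it back.

Run:
```python
from h import *
f=lambda u,v,z:px2w('top',230+(u-400)/2.5,180+v/2.5,z=z)
W=np.array([f(u,v,.036) for u,v in [(487,52),(616,88),(585,203),(455,165)]]);print(W.round(4));print('tray',W.mean(0))
d=(W[0]+W[1]-W[2]-W[3]);print('x ang',np.degrees(np.arctan2(d[1],d[0])))
D=[f(550,70,.036),f(524,185,.036)];print('div',np.mean(D,0),np.degrees(np.arctan2(*(D[0]-D[1])[1::-1])))
ball=[439.2,249.6];print('jig tip ball',px2w('top',365+249/3.54,205+160/3.53,z=.082).round(4),jig(px2w('top',365+249/3.54,205+160/3.53,z=.082)))
```

```text
[[0.6543 0.1691 0.036 ]
 [0.621  0.0336 0.036 ]
 [0.4995 0.0607 0.036 ]
 [0.5336 0.195  0.036 ]]
tray [0.57710786 0.11458239 0.036     ]
x ang -12.325786175475743
div [0.57658972 0.11309172 0.036     ] -9.672331129181563
jig tip ball [ 0.5318 -0.2617  0.082 ] [-36.0167459  -51.58650943]
```

The lever tip reads jig y = -51.6, which is fully locked. The tray is at about (0.579, 0.116), yaw -12°, so I regrip it at the divider.

Call:
servo_tool([
  [0,0,0,4,38,0,0.7],
  [0,0,7,8,76,0,0.4],
  [0,0,14,12,114,0,0.4],
  [0,0,21,16,152,0,0.4],
  [0,0,28,20,190,0,0.4],
])

```text
clock: 43.25
tcp_pos: [0.5398, -0.2711, 0.2052]
orientation: [-1.417, -2.803, -0.002]
contact_force: [1.3, 0.6, 0.5]
grip_width: 0.0512
gripper_force: 0.0
```

Call:
servo_tool([
  [0,0,7,4,38,0,0.4],
  [0,0,14,8,76,0,0.4],
  [0,0,21,12,114,0,0.4],
  [0,0,28,16,152,0,0.4],
  [0,0,35,20,190,0,0.4],
])

```text
clock: 43.67
tcp_pos: [0.5591, -0.0813, 0.2055]
orientation: [-0.508, -3.099, -0.002]
contact_force: [0.5, -0.4, 0.9]
grip_width: 0.0509
gripper_force: 0.0
```

Call:
servo_tool([
  [0,0,3,6,38,0,0.4],
  [0,0,7,12,76,0,0.4],
  [0,0,7,18,105,0,0.4],
  [0,0,7,22,120,0,0.4],
  [0,0,7,22,120,0,0.4],
])

```text
clock: 44.08
tcp_pos: [0.5813, 0.0425, 0.2052]
orientation: [-0.316, -3.125, -0.005]
contact_force: [0.7, -0.1, 0.5]
grip_width: 0.0512
gripper_force: 0.0
```

```bash
python3 st.py
python3 - <<'E'
from h import *
o=r.get_obs(); p,d=r.grab_frame('wrist'); cv2.imwrite('pics/wt.png',p)
P,O=o['tcp_pos'],o['orientation']
# tray rim from wrist depth: points 30-42 mm high
c,f=info('wrist'); T=np.array(c['T_tool_cam']); v,u=np.mgrid[0:270,100:540]; x,y=u-c['cx'],v-c['cy']; R=np.hypot(x,y)+1e-9;t=R/f
k=d[0:270,100:540]; C=np.stack([np.tan(t)*x/R*k,-np.tan(t)*y/R*k,-k],-1).reshape(-1,3)
X=(C@T[:3,:3].T+T[:3,3])@Ro.from_rotvec(O).as_matrix().T+P
m=(X[:,2]>.027)&(X[:,2]<.05)&(k.ravel()>0)&(np.hypot(X[:,0]-.58,X[:,1]-.115)<.13)
print(m.sum(),cv2.minAreaRect((X[m,:2]*1000).astype(np.float32)),np.median(X[m,2]))
E
```

```text
44.08 [0.5813 0.0425 0.2052] jig [ 55.3 242.8] ang 78.4 w 0.0512 F [ 0.7 -0.1  0.5]
4413 ((579.0363159179688, 116.71221160888672), (141.1095733642578, 124.37883758544922), 76.77796936035156) 0.037349177508216314
```

Wrist depth gives the tray rim as 141×124 mm, centre (0.579, 0.117), flat on the mat at 37 mm.

Call:
servo_tool([
  [0,0,-1,-1,30,-10,0.4],
  [0,0,-1.5,-1,58,-40,0.4],
  [0,0,-1.5,-1,75,-80,0.4],
  [0,0,-1.5,-1,75,-115,0.4],
  [0,0,-1.5,-1,75,-135,0.4],
])

```text
clock: 44.55
tcp_pos: [0.5775, 0.1105, 0.0666]
orientation: [-0.368, -3.115, 0.002]
contact_force: [-1.0, -0.7, -0.0]
grip_width: 0.0513
gripper_force: 0.0
```

Call:
servo_tool([
  [0,0,0,0,0,0,0.4],
  [0,0,0,0,0,-15,0.4],
  [0,0,0,0,0,-30,0.4],
  [0,0,0,0,0,-43,0.4],
  [0,0,0,0,0,-49,0.4],
])

```text
clock: 44.97
tcp_pos: [0.5803, 0.109, 0.021]
orientation: [-0.374, -3.119, 0.001]
contact_force: [-0.3, -0.3, 1.1]
grip_width: 0.0511
gripper_force: 0.0
```

```bash
python3 st.py
```

```text
44.97 [0.5803 0.109  0.021 ] jig [ 63.6 308.8] ang 76.3 w 0.0511 F [-0.3 -0.3  1.1]
```

Call:
servo_tool([
  [0,0,0,0,4,0,0.4],
  [0,0,0,0,7.5,-1,0.4],
  [0,0,0,0,7.5,-1,0.4],
  [0,0,0,0,7.5,-1,0.7],
  [0,0,0,0,7.5,-1,1],
])

```text
clock: 45.38
tcp_pos: [0.581, 0.1177, 0.0211]
orientation: [0.372, 3.118, 0.001]
contact_force: [-0.2, 0.1, 0.1]
grip_width: 0.0281
gripper_force: 0.0
```

Call:
servo_tool([
  [0,0,0,0,0,0,1],
  [0,0,0,0,0,0,1],
  [0,0,0,0,0,0,1],
  [0,0,0,0,0,6,1],
  [0,0,0,0,0,15,1],
], force=60)

```text
clock: 45.8
tcp_pos: [0.5794, 0.117, 0.0349]
orientation: [-0.373, -3.117, 0.002]
contact_force: [-0.2, -0.4, -1.1]
grip_width: 0.0081
gripper_force: 60.1
```

Call:
servo_tool([
  [0,0,0,-3,-10,5,1],
  [0,0,0,-6,-22,5,1],
  [0,0,0,-9,-34,5,1],
  [0,0,0,-11,-43,5,1],
  [0,0,0,-11,-43,5,1],
])

```text
clock: 46.22
tcp_pos: [0.5684, 0.07, 0.04]
orientation: [-0.38, -3.117, 0.004]
contact_force: [-0.3, -0.5, -2.0]
grip_width: 0.0085
gripper_force: 60.1
```

Call:
servo_tool([
  [0,0,0,0,0,-6,1],
  [0,0,0,0,0,-12,1],
  [0,0,0,0,0,-17,1],
  [0,0,0,0,0,-19.5,1],
  [0,0,0,0,0,-19.5,1],
])

```text
clock: 46.63
tcp_pos: [0.569, 0.0753, 0.021]
orientation: [-0.371, -3.118, 0.0]
contact_force: [-4.2, -0.3, 8.2]
grip_width: 0.0083
gripper_force: 61.5
```

```bash
python3 st.py
```

```text
46.63 [0.569  0.0753 0.021 ] jig [ 47.7 276.9] ang 76.4 w 0.0083 F [-4.2 -0.3  8.2]
```

Tray is down on the mat's middle. Release, rise, move clear and verify numerically.

Call:
servo_tool([
  [0,0,0,0,0,0.5,0.4],
  [0,0,0,0,0,0.5,0.4],
  [0,0,0,0,0,0.5,0.4],
  [0,0,0,0,0,0.5,0.4],
  [0,0,0,0,0,15,0.4],
])

```text
clock: 47.05
tcp_pos: [0.5677, 0.0743, 0.0337]
orientation: [-0.372, -3.115, 0.002]
contact_force: [-0.7, -0.2, 0.2]
grip_width: 0.0511
gripper_force: 0.0
```

Call:
servo_tool([
  [0,0,0,0,0,35,0.4],
  [0,0,0,0,0,75,0.4],
  [0,0,0,0,0,115,0.4],
  [0,0,0,-5,20,155,0.4],
  [0,0,0,-15,50,185,0.4],
])

```text
clock: 47.47
tcp_pos: [0.5574, 0.1182, 0.2206]
orientation: [0.382, 3.114, -0.0]
contact_force: [1.7, 0.4, 1.0]
grip_width: 0.0514
gripper_force: 0.0
```

Call:
servo_tool([
  [0,0,0,-12,38,0,0.4],
  [0,0,0,-24,76,0,0.4],
  [0,0,0,-36,114,0,0.4],
  [0,0,0,-48,150,0,0.4],
  [0,0,0,-55,170,0,0.4],
])

```text
clock: 47.88
tcp_pos: [0.4981, 0.2964, 0.2175]
orientation: [-0.364, -3.12, -0.004]
contact_force: [-0.3, 0.8, -0.5]
grip_width: 0.0512
gripper_force: 0.0
```

Call:
servo_tool([
  [0,0,0,0,0,0,0.4],
  [0,0,0,0,0,0,0.4],
  [0,0,0,0,0,0,0.4],
  [0,0,0,0,0,0,0.4],
  [0,0,0,0,0,0,0.4],
])

```text
clock: 48.3
tcp_pos: [0.5014, 0.2893, 0.2172]
orientation: [0.377, 3.119, -0.001]
contact_force: [0.1, 0.8, -0.1]
grip_width: 0.051
gripper_force: 0.0
```

```bash
python3 - <<'E'
from h import *
t,d=r.grab_frame('top'); old=cv2.imread('pics/tf.png')
def blob(im,lo,hi,box):
    x0,y0,x1,y1=box; m=cv2.inRange(cv2.cvtColor(im[y0:y1,x0:x1],cv2.COLOR_BGR2HSV),lo,hi)
    n,l,s,c=cv2.connectedComponentsWithStats(m); i=1+np.argmax(s[1:,4]); return (x0+s[i,0],y0+s[i,1],s[i,2],s[i,3],s[i,4])
b=blob(t,(0,0,110),(180,60,255),(235,190,360,290)); print('white tray',b)
c=px2w('top',b[0]+b[2]/2,b[1]+b[3]/2,z=.036); print(c.round(4),'mat (.568,.071)')
# jig unchanged since last picture; other objects unchanged since start
t0=cv2.imread('pics/top0.png')
print('jig diff',cv2.absdiff(t,old)[205:290,365:478].mean())
for n,(x0,y0,x1,y1) in dict(jar=(220,140,265,185),bowl=(303,136,352,184),driver=(398,132,425,208)).items(): print(n,cv2.absdiff(t,t0)[y0:y1,x0:x1].mean().round(2))
E
python3 chk.py 2>/dev/null; python3 st.py
```

```text
white tray (np.int32(267), np.int32(205), np.int32(66), np.int32(61), np.int32(2607))
[0.5657 0.0737 0.036 ] mat (.568,.071)
jig diff 4.471143501648447
jar 1.97
bowl 1.97
driver 2.12
-54 bay height 30.9 [ 6.3 39.8]
-18 bay height 31.9 [ 6.5 40.5]
18 bay height 30.9 [ 6.4 74. ]
54 bay height 33.5 [ 6.5 73.1]
48.4 [0.5012 0.2898 0.2173] jig [ 10.5 498.8] ang 76.3 w 0.0513 F [0.1 0.4 1.7]
```

The tray is 4 mm from the mat's centre, everything else is undisturbed and the robot is clear.

```bash
python3 -c "
from bench import r
print(r.hand_in())"
```

```text
the job is handed in; nothing more can be done
None
```

The job is handed in at about 48 s; `hand_in` gave no verdict. By my last camera checks all four housings lie flat at the backstop, the fence is home, the cam lever is locked, and the empty tray is 4 mm from the mat's middle after I put it back once when it was knocked aside; the bowl, jar and screwdriver have not moved.

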